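Balance the six-place centrifuge rotor

ROBOT

A 6-joint arm with a two-finger parallel gripper is mounted at the origin on a cart in front of the work surface, level with it; the furniture and walls round the work are solid. World frame = base frame: x ahead of the robot, y to its left, z up, the work surface at z = 0. Lengths are in m, angles in degrees, forces in N, time in s.
With the tool pointing down it reaches from about 0.35 to 0.875 m from the base axis. Payload 4.2 kg.
Tool frame: the origin (TCP) lies on the centre line of the jaws, within the pads' length; the fingertips stand 11 mm ahead of it and the grasp point (between the pads) lies 8 mm behind it; y points along the fingers, z is the direction in which the jaws open and shut, and the axes are right-handed (so a half turn about y gives the same grasp; the last joint's range is limited). The gripper opens to 87 mm and grips with 3 to 60 N. Pads are 19 mm wide; open, the fingers measure 117 mm over their backs; the gripper's body (75 mm by 190 mm) begins 51 mm behind the grasp point.
Start: joints at [-48.667, 22.042, 0.453, 0, -68.411, -14.817], TCP at [0.279, -0.559, 0.234] pointing down, gripper open.
Joint ranges: [-179.83, 179.83], [-69.29, 118.12], [-61.27, 80.66], [-181.25, 117.63], [-171.15, -9.14], [-177.46, 177.46]. Speed limits (degrees/s): [159.86, 159.86, 180, 180, 180, 180].

INTERFACE

Orientations are given as a 3x3 rotation matrix whose columns are the frame's x, y, z axes.
In Python, from station import r, optics gives the robot as it stands. The module is installed in compiled form; this text tells all that it offers.
- The arm moves only by the tool step_arm, never from a script. Its argument "moves" is a list that holds one entry, the list of rows, each a list of 7 numbers: the turn, a rotation vector about the tool's x, y, z in rad, then the shift along the tool's x, y, z in cm, then the opening in per cent of the stroke, from 0 (shut) to 100 (fully open). A call has exactly 5 rows; each row is the pose to reach, as a shift and turn from the pose commanded when the call began, along the tool's axes at that moment; what a row does not reach only later rows make up. A row lasts 1/12 s, in which the tool goes at most 41.7 mm and 7.16 degrees, less where a joint would pass 70% of its speed; a pose out of reach is approached as far as the arm can. A call with a gripper value outside its range is refused whole. The fingers move at their own pace and stop on an object; the grip force is fixed at half the most. Time passes only in rows, so rows that repeat a pose let the fingers close, or fill a call up. It gives the time, the measured TCP pose, the force and the opening at its end, in the units of the state.
- r.sense(): the state, without advancing time (a new reading comes with each control period).
- optics.capture(name): name is "scene" or "top" or "wrist"; returns a dict with "image" (480x640x3 uint8, red, green, blue), "fov_y" (degrees; the focal length in pixels is half the picture's height over the tangent of half this angle, whatever the lens; pixels are square), "cx", "cy" (the principal point, pixels), "cam_to_world" (4x4, takes a point from camera to world coordinates). Camera axes: x right, y down, z forward; pixel columns grow to the right and rows downward; lengths in m; the calibration is good to about 2 mm. The wrist camera is an equidistant fisheye: a pixel r from the principal point sees the ray r / f radians off the axis. A picture is of the moment at which its call begins. There is no depth.
- r.finish_job(): hands the job in, once; it reports no verdict.
The state is a dict: "time_s": time; "joints": joint angles; "joint_velocities": joint speeds; "effort": joint torques, N m; "tcp_pos": TCP position; "ee_rot": TCP orientation; "wrist_force": force on the tool from outside, world axes, zero at the start; "moment": the same for the moment, N m; "gripper_width": opening from 0.0 (shut) to 1.0 (fully open).
Only numpy, scipy, OpenCV 4.12 (cv2) and the standard library are available. Lean on these libraries where they do the work, as an engineer would, in place of code of your own. Each camera call takes 0.05 s, during which the arm holds its last target.

TASK

The six buckets of this centrifuge rotor are all full, but the tubes are loaded so that it would run out of balance. Rearrange the tubes so that each one has its twin (the tube of the same shape) in the bucket directly opposite, across the hub, using a free hole of the grey tube block to park a tube on the way. Keep the tubes upright, and leave all six fully down in the buckets.

Things in the scene. Friction and masses are not known exactly. Their poses are not given: they have to be found in the camera images.
- rotor: Metal swing-out rotor on a black stand, fixed, 220 mm wide, 58 high. Origin: hub axis at bench level. Six upright steel buckets, centres 85 mm from the axis at 0, 60, .. 300 deg from its x axis; any tube fits any bucket. Mouth 54 mm above the bench, 36 inside, narrowing to 21 at the flat floor 12 mm above the bench (origin z of a seated tube). Flat arms, 52 mm high, lie between the buckets.
- tube_block: Grey plastic tube block, fixed, 156 x 56 x 50 mm; origin at the middle of its underside, long side along its x. Three empty upright round holes, 36 mm wide, at x = -50, 0, +50 mm, y = 0; flat hole floors 8 mm above the bench (42 mm deep). Any tube may be parked there.
- conical_tube_1: One of two alike tall tubes, 115 mm high, 70 g: white body 29 mm thick, its lowest 16 mm tapering to a flat 14 mm tip; wide flat dark ribbed cap, 35 mm in diameter, from 101 to 115 mm above the tip (grip here). Origin at the middle of the underside, z up the tube. Starts in a bucket.
- conical_tube_2: One of two alike tall tubes, 115 mm high, 70 g: white body 29 mm thick, its lowest 16 mm tapering to a flat 14 mm tip; wide flat dark ribbed cap, 35 mm in diameter, from 101 to 115 mm above the tip (grip here). Origin at the middle of the underside, z up the tube. Starts in a bucket.
- necked_tube_1: One of two alike narrow-necked tubes, 101 mm high, 60 g: white body 29 mm thick up to 64 mm, its lowest 16 mm tapering to a flat 14 mm tip; narrow tall dark cap, 23 mm in diameter, from 78 to 101 mm above the tip (grip here). Origin at the middle of the underside, z up the tube. Starts in a bucket.
- necked_tube_2: One of two alike narrow-necked tubes, 101 mm high, 60 g: white body 29 mm thick up to 64 mm, its lowest 16 mm tapering to a flat 14 mm tip; narrow tall dark cap, 23 mm in diameter, from 78 to 101 mm above the tip (grip here). Origin at the middle of the underside, z up the tube. Starts in a bucket.
- stoppered_tube_1: One of two alike stoppered tubes, 97 mm high, 55 g: white body 29 mm thick up to 70 mm, its lowest 14 mm tapering to a flat 14 mm tip; dark stopper, 31 mm in diameter, from 70 to 83 mm above the tip (grip here), with a 16 mm wide white mushroom knob on it up to 97 mm. Origin at the middle of the underside, z up the tube. Starts in a bucket.
- stoppered_tube_2: One of two alike stoppered tubes, 97 mm high, 55 g: white body 29 mm thick up to 70 mm, its lowest 14 mm tapering to a flat 14 mm tip; dark stopper, 31 mm in diameter, from 70 to 83 mm above the tip (grip here), with a 16 mm wide white mushroom knob on it up to 97 mm. Origin at the middle of the underside, z up the tube. Starts in a bucket.
There are look-alikes about, which are no part of the job. Leave any turquoise look-alike of the stoppered_tube_1 alone.

How it is judged (in metres and radians):
At the end, for the whole second after the job is handed in: Each of the three like pairs stands in opposite buckets (the two tubes' feet 157 to 183 mm apart, each 74 to 96 mm from the hub axis), all six tubes with their foot on the bucket floor (6 to 20 mm above the bench), within 0.25 rad of upright and at rest (horizontal distance between conical_tube_1 and conical_tube_2 between 0.157 and 0.183 m and horizontal distance between necked_tube_1 and necked_tube_2 between 0.157 and 0.183 m and horizontal distance between stoppered_tube_1 and stoppered_tube_2 between 0.157 and 0.183 m and z of conical_tube_1 in the frame of rotor between 0.006 and 0.02 m and horizontal distance between conical_tube_1 and rotor between 0.074 and 0.096 m and angle between each of conical_tube_1, conical_tube_2, necked_tube_1, necked_tube_2, stoppered_tube_1, stoppered_tube_2's own z axis and vertical below 0.25 rad and linear speed of each of conical_tube_1, conical_tube_2, necked_tube_1, necked_tube_2, stoppered_tube_1, stoppered_tube_2 below 0.03 m/s and z of conical_tube_2 in the frame of rotor between 0.006 and 0.02 m and horizontal distance between conical_tube_2 and rotor between 0.074 and 0.096 m and z of necked_tube_1 in the frame of rotor between 0.006 and 0.02 m and horizontal distance between necked_tube_1 and rotor between 0.074 and 0.096 m and z of necked_tube_2 in the frame of rotor between 0.006 and 0.02 m and horizontal distance between necked_tube_2 and rotor between 0.074 and 0.096 m and z of stoppered_tube_1 in the frame of rotor between 0.006 and 0.02 m and horizontal distance between stoppered_tube_1 and rotor between 0.074 and 0.096 m and z of stoppered_tube_2 in the frame of rotor between 0.006 and 0.02 m and horizontal distance between stoppered_tube_2 and rotor between 0.074 and 0.096 m); the robot touches nothing.
It fails at once if a tube is tipped over (more than 0.6 rad from upright) (angle between any of conical_tube_1, conical_tube_2, necked_tube_1, necked_tube_2, stoppered_tube_1, stoppered_tube_2's own z axis and vertical above 0.6 rad).
It also fails if it takes over 107 s, if anything falls off the work surface, if the arm or the gripper's body presses on something with over 40 N, if the wrist force passes 120 N, or if a joint passes its speed limit or range.

## Working session

There is one attempt and no reset: what is moved stays moved. The work goes in short steps, Python scripts to look and compute and a tool call to move; the robot and the scene stay as the last step left them, time stands still between calls to the robot, and variables do not carry over. Pictures are saved under pics/ and viewed, and the job is handed in when it is done.

Besides the shell and the picture viewer there is one more tool, called after "Emit:" as name(argument=value, ...) on one line, values as JSON. step_arm: Moves the arm, as the interface text tells. Its arguments: {"type":"object","properties":{"moves":{"type":"array"}},"required":["moves"]}

```bash
mkdir -p pics; ls; python3 - <<'E'
from station import r, optics
import cv2, numpy as np
s=r.sense(); print({k:np.round(v,4).tolist() for k,v in s.items()})
for n in ["scene","top"]:
    c=optics.capture(n); cv2.imwrite(f"pics/{n}0.png",c["image"][:,:,::-1]); print(n,c["fov_y"],c["cx"],c["cy"],np.round(c["cam_to_world"],4).tolist())
E
```

```text
pics
{'time_s': 0.0, 'joints': [-48.6649, 22.0896, 0.3791, -0.0287, -68.4113, -14.8188], 'joint_velocities': [0.0265, 0.0359, -0.0653, -0.0052, -0.0615, -0.1323], 'effort': [-0.0003, -39.0667, 18.7405, 4.2198, 0.011, -0.0002], 'tcp_pos': [0.2788, -0.5587, 0.2325], 'ee_rot': [[0.8949, -0.0011, -0.4463], [0.4463, 0.0019, 0.8949], [-0.0001, -1.0, 0.0022]], 'wrist_force': [-0.456, -0.4378, -0.6864], 'moment': [-0.0077, 0.0145, -0.0408], 'gripper_width': 1.0038}
scene 42.61579244560345 325.25909877206135 242.80986395147724 [[0.7284, -0.3248, 0.6033, -0.1845], [-0.685, -0.3269, 0.6511, -0.706], [-0.0142, -0.8875, -0.4606, 0.5937], [0.0, 0.0, 0.0, 1.0]]
top 46.22934501464071 314.10110475544985 240.56992880602616 [[0.0266, -0.9849, 0.1708, 0.3857], [-0.9996, -0.0277, -0.004, 0.0521], [0.0087, -0.1707, -0.9853, 0.984], [0.0, 0.0, 0.0, 1.0]]
```

View pics/scene0.png

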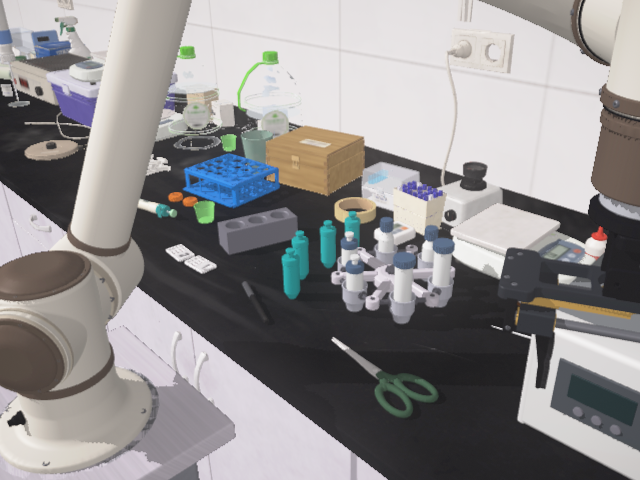

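View pics/top0.png

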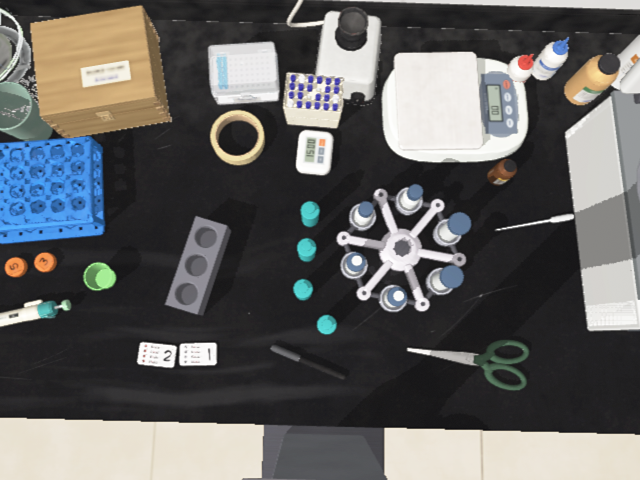

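```bash
python3 - <<'E'
import cv2
a=cv2.imread("pics/top0.png")[170:345,290:490]; cv2.imwrite("pics/topc.png",cv2.resize(a,None,fx=3.4,fy=3.4,interpolation=2))
a=cv2.imread("pics/scene0.png")[200:330,270:470]; cv2.imwrite("pics/scenec.png",cv2.resize(a,None,fx=4,fy=4,interpolation=2))
E
```

```text
(no output)
```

View pics/topc.png

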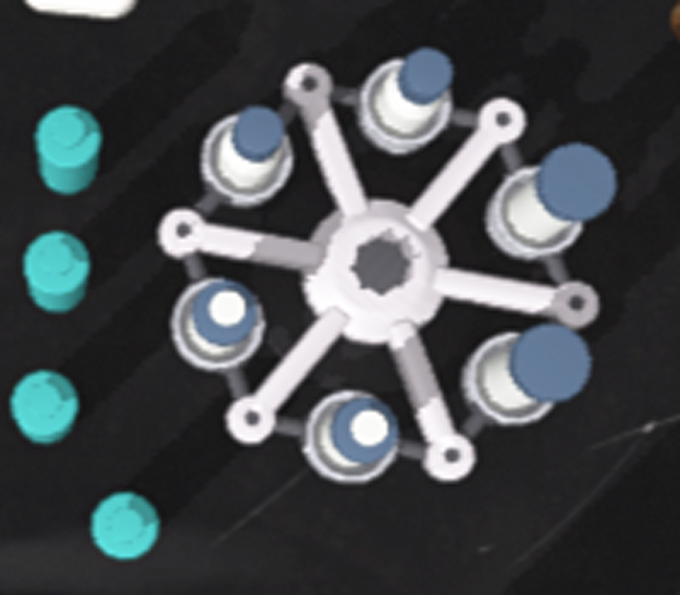

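View pics/scenec.png

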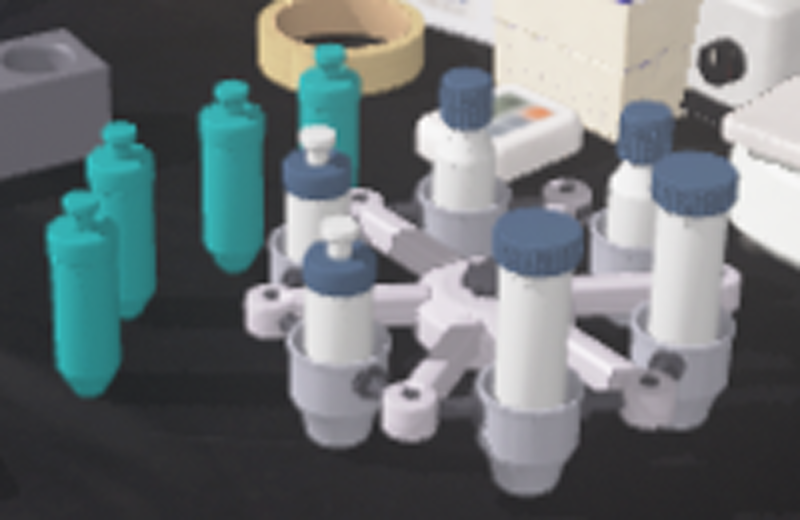

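```bash
cat > h.py <<'E'
import numpy as np, cv2
from station import r, optics
def ray(c,px,z):
    f=240/np.tan(np.radians(c["fov_y"]/2)); T=np.array(c["cam_to_world"])
    px=np.atleast_2d(px).astype(float)
    d=np.c_[(px[:,0]-c["cx"])/f,(px[:,1]-c["cy"])/f,np.ones(len(px))]@T[:3,:3].T
    o=T[:3,3]; return o+d*((z-o[2])/d[:,2])[:,None]
def rayfish(c,px,z):
    f=240/np.tan(np.radians(c["fov_y"]/2)); T=np.array(c["cam_to_world"])
    px=np.atleast_2d(px).astype(float)-[c["cx"],c["cy"]]
    rr=np.hypot(px[:,0],px[:,1])+1e-9; th=rr/f
    d=np.c_[np.sin(th)*px[:,0]/rr,np.sin(th)*px[:,1]/rr,np.cos(th)]@T[:3,:3].T
    o=T[:3,3]; return o+d*((z-o[2])/d[:,2])[:,None]
E
python3 - <<'E'
from h import *
c=optics.capture("top")
p=np.array([(309,83),(502,119),(577,303),(452,456),(252,417),(182,230)])/3.4+[290,170]
P=ray(c,p,.052)[:,:2]; print(np.round(P,4)); ctr=P.mean(0); print("hub",ctr, np.linalg.norm(P-ctr,axis=1), np.degrees(np.arctan2(*(P-ctr).T[::-1])))
# rims
p=np.array([(534,212),(511,376),(351,436),(218,323),(247,160),(403,105)])/3.4+[290,170]
Q=ray(c,p,.054)[:,:2]; print("rims",np.round(Q,4),np.linalg.norm(Q-ctr,axis=1),np.degrees(np.arctan2(*(Q-ctr).T[::-1])))
p=np.array([(577,182),(551,363),(228,308),(370,427),(259,132),(427,72)])/3.4+[290,170]
z=[.127,.127,.109,.109,.113,.113]
R=np.array([ray(c,p[i],z[i])[0,:2] for i in range(6)]); print("caps",np.round(R,4),np.linalg.norm(R-ctr,axis=1),np.degrees(np.arctan2(*(R-ctr).T[::-1])))
# block holes
im=c["image"][205:325,155:245,::-1]; cv2.imwrite("pics/blk.png",cv2.resize(im,None,fx=5,fy=5,interpolation=2))
E
```

```text
[[ 0.6305 -0.0637]
 [ 0.6148 -0.1606]
 [ 0.5226 -0.1966]
 [ 0.4458 -0.1344]
 [ 0.4621 -0.0369]
 [ 0.5537 -0.0012]]
hub [ 0.53826831 -0.09891852] [0.09877346 0.09827107 0.09896332 0.09902561 0.09818544 0.09894296] [  20.89919442  -38.88961837  -99.08098199 -158.98308052  140.86446604
   81.01631007]
rims [[ 0.5674 -0.1755]
 [ 0.4854 -0.1632]
 [ 0.454  -0.085 ]
 [ 0.5075 -0.0196]
 [ 0.5897 -0.0328]
 [ 0.62   -0.1106]] [0.08195586 0.08318129 0.08537288 0.08511066 0.08373786 0.08259924] [ -69.21480393 -129.44263679  170.59720128  111.16718556   52.14174429
   -8.12846802]
caps [[ 0.5677 -0.1776]
 [ 0.484  -0.1644]
 [ 0.5074 -0.0198]
 [ 0.4543 -0.0856]
 [ 0.5903 -0.0329]
 [ 0.6215 -0.1116]] [0.0840074  0.08506138 0.08487848 0.08497961 0.0840553  0.08414836] [ -69.52118248 -129.66287015  111.29611712  170.95251803   51.78894631
   -8.67642823]
```

View pics/blk.png

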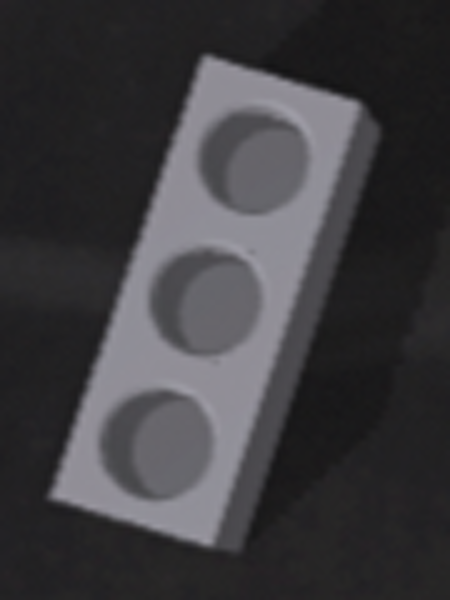

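Both pictures show the same thing. Pixels are from the top view:
- **Wide caps (conical):** (460,224) and (452,277).
- **Knobbed (stoppered):** (399,296) and (357,261).
- **Narrow caps (necked):** (366,209) and (416,191).
- **Turquoise look-alikes:** (310,212), (306,248), (303,288) and (326,323). I'll leave these alone.

Neighbouring buckets hold like tubes, so a 3-cycle is enough. The stoppered tube at (357,261), which is at 111°, goes to the block. Then conical -129°→111°, necked -9°→-129°, and the parked stoppered tube →-9°.

```bash
cat >> h.py <<'E'
hub=np.array([.5383,-.0989])
def bk(a): return hub+.085*np.array([np.cos(np.radians(a)),np.sin(np.radians(a))])
B={"A":bk(-69),"B":bk(-129),"C":bk(171),"D":bk(111),"E":bk(51),"F":bk(-9)}
def go(x,y,z):
    s=r.sense(); d=np.array([x,y,z])-s["tcp_pos"]; R=np.array(s["ee_rot"])
    print("tcp",np.round(s["tcp_pos"],4),"t",round(s["time_s"],2),"w",round(s["gripper_width"],3),"shift cm",np.round(R.T@d*100,2),"F",np.round(s["wrist_force"],1))
E
python3 - <<'E'
from h import *
c=optics.capture("top")
h=ray(c,np.array([(254,160),(206,301),(157,444)])/5+[155,205],.05); print(np.round(h,4),np.linalg.norm(np.diff(h,axis=0),axis=1))
t=ray(c,[(312,208),(307,244),(303,287),(327,322)],.097);print("turq",np.round(t,3))
print({k:np.round(v,4).tolist() for k,v in B.items()})
m=ray(c,[(567,127),(590,330),(430,160),(385,60)],.15);print("machine/scale",np.round(m,3))
go(.279,-.559,.234)
go(.35,-.12,.34)
E
```

```text
[[0.5486 0.2308 0.05  ]
 [0.5004 0.244  0.05  ]
 [0.4523 0.2572 0.05  ]] [0.05000562 0.04985908]
turq [[0.593 0.053 0.097]
 [0.534 0.06  0.097]
 [0.465 0.064 0.097]
 [0.411 0.025 0.097]]
{'A': [0.5688, -0.1783], 'B': [0.4848, -0.165], 'C': [0.4543, -0.0856], 'D': [0.5078, -0.0195], 'E': [0.5918, -0.0328], 'F': [0.6223, -0.1122]}
machine/scale [[ 0.722 -0.343  0.15 ]
 [ 0.408 -0.361  0.15 ]
 [ 0.662 -0.127  0.15 ]
 [ 0.826 -0.057  0.15 ]]
tcp [ 0.2789 -0.559   0.2329] t 0.2 w 1.002 shift cm [ 0.01 -0.11 -0.01] F [-0.   0.  -0.3]
tcp [ 0.2789 -0.559   0.2329] t 0.2 w 1.002 shift cm [ 25.95 -10.67  36.12] F [-0.   0.  -0.3]
```

Emit:
step_arm(moves=[[[0,0,0,0,-3.5,0,60],[0,0,0,0,-7,1,60],[0,0,0,0,-10.5,4,60],[0,0,0,1,-10.5,8,60],[0,0,0,3,-10.5,11.5,60]]])

```text
time_s: 0.62
tcp_pos: [0.2537, -0.444, 0.3406]
ee_rot: [[0.896, 0.003, -0.444], [0.444, -0.003, 0.896], [0.001, -1.0, -0.004]]
wrist_force: [2.1, 1.0, -0.5]
gripper_width: 0.704
```

Emit:
step_arm(moves=[[[0,0,0,2.5,0,3,60],[0,0,0,5,0,6,60],[0,0,0,7.5,0,9,60],[0,0,0,10,0,12,60],[0,0,0,12.5,0,15,60]]])

```text
time_s: 1.03
tcp_pos: [0.299, -0.2522, 0.3385]
ee_rot: [[0.895, 0.001, -0.446], [0.446, 0.0, 0.895], [0.001, -1.0, -0.0]]
wrist_force: [1.0, 0.9, 0.6]
gripper_width: 0.599
```

```bash
python3 -c "
from h import *
go(*B['D'],.2)"
```

```text
tcp [ 0.299  -0.2522  0.3385] t 1.03 w 0.599 shift cm [29.06 13.87 11.52] F [1.  0.9 0.6]
```

Emit:
step_arm(moves=[[[0,0,0,3.5,0,1.5,60],[0,0,0,7,1,3,60],[0,0,0,10.5,2,4.5,60],[0,0,0,14,3,6,60],[0,0,0,17.5,4,7.5,60]]])

```text
time_s: 1.45
tcp_pos: [0.4231, -0.1068, 0.2984]
ee_rot: [[0.895, 0.001, -0.447], [0.447, 0.0, 0.895], [0.001, -1.0, -0.0]]
wrist_force: [1.1, -0.7, -0.5]
gripper_width: 0.598
```

Emit:
step_arm(moves=[[[0,0,0,3.5,1,1.5,60],[0,0,0,7,2,3,60],[0,0,0,10.5,3.5,4,60],[0,0,0,11.5,4.5,4,60],[0,0,0,11.5,5,4,60]]])

```text
time_s: 1.87
tcp_pos: [0.5084, -0.02, 0.246]
ee_rot: [[0.894, -0.004, -0.449], [0.449, -0.001, 0.894], [-0.004, -1.0, 0.001]]
wrist_force: [0.3, 0.0, 0.5]
gripper_width: 0.598
```

```bash
python3 -c "
from h import *
go(*B['D'],.0805)
c=optics.capture('wrist'); cv2.imwrite('pics/w1.png',c['image'][:,:,::-1]); print(c['fov_y'],c['cx'],c['cy'])"
```

```text
tcp [ 0.5084 -0.02    0.246 ] t 1.87 w 0.598 shift cm [ 0.03 16.55  0.05] F [0.3 0.  0.5]
65.70646984690485 315.61592228683963 235.0011296805507
```

View pics/w1.png

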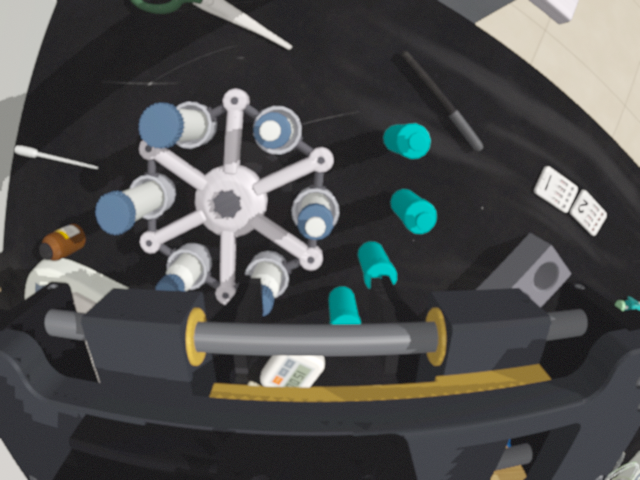

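The wrist view agrees with the layout: the target knob is at (315,219), next to turquoise tubes at (412,210) and (376,263). I'll check its position against the top-camera value.

```bash
python3 - <<'E'
from h import *
im=cv2.imread('pics/w1.png'); cv2.imwrite('pics/w1c.png',cv2.resize(im[80:330,90:450],None,fx=2.2,fy=2.2,interpolation=2))
c=optics.capture('wrist')
print(rayfish(c,[(315,219)],.109),rayfish(c,[(229,203)],.058), rayfish(c,[(412,140),(417,216)],.097))
E
```

```text
[[ 0.50072262 -0.02394509  0.109     ]] [[ 0.53446682 -0.09850032  0.058     ]] [[0.4074547  0.01851598 0.097     ]
 [0.46167614 0.05423    0.097     ]]
```

View pics/w1c.png

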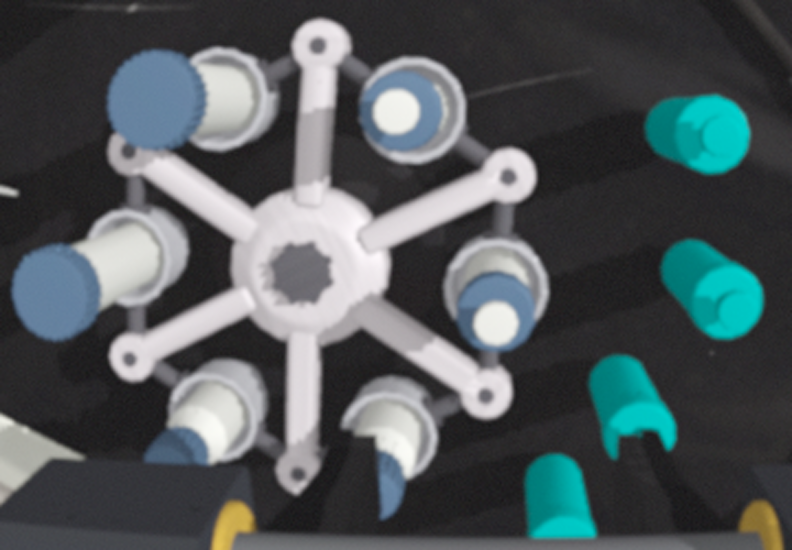

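```bash
python3 - <<'E'
from h import *
c=optics.capture('wrist')
f=lambda a:np.array(a)/2.2+[90,80]
print(rayfish(c,[f((496,324))],.109)[0],rayfish(c,[f((302,273))],.058)[0])
P=rayfish(c,[f(q) for q in [(318,46),(508,177),(486,396),(296,474),(130,358),(129,152)]],.052)[:,:2];m=P.mean(0);print(m,np.linalg.norm(P-m,axis=1),np.degrees(np.arctan2(*(P-m).T[::-1]))%60)
E
```

```text
[ 0.50693758 -0.0211191   0.109     ] [ 0.5364788  -0.10055758  0.058     ]
[ 0.53771223 -0.1011109 ] [0.0991505  0.09926458 0.0994455  0.09923267 0.09865513 0.09872043] [20.7552425  20.81717446 20.9248209  20.23307265 20.62549154 21.02679624]
```

The two cameras agree to about 2 mm, so I'll average the hub position and go down.

```bash
sed -i 's/hub=np.array.*/hub=np.array([.538,-.100])/' h.py; python3 -c "
from h import *
print(B);go(*B['D'],.0805)"
```

```text
{'A': array([ 0.56846128, -0.17935434]), 'B': array([ 0.48450777, -0.16605741]), 'C': array([ 0.45404649, -0.08670307]), 'D': array([ 0.50753872, -0.02064566]), 'E': array([ 0.59149223, -0.03394259]), 'F': array([ 0.62195351, -0.11329693])}
tcp [ 0.5067 -0.0222  0.2483] t 2.02 w 0.602 shift cm [ 0.17 16.78  0.1 ] F [-0.7 -0.2 -0.4]
```

Emit:
step_arm(moves=[[[0,0,0,0,3,-0.1,60],[0,0,0,0,6,-0.1,60],[0,0,0,0,9,-0.1,60],[0,0,0,0,11,-0.1,60],[0,0,0,0,12.5,-0.1,60]]])

```text
time_s: 2.43
tcp_pos: [0.5066, -0.0238, 0.1229]
ee_rot: [[0.896, -0.001, -0.445], [0.445, -0.0, 0.896], [-0.001, -1.0, 0.0]]
wrist_force: [0.4, 0.2, 0.9]
gripper_width: 0.595
```

Emit:
step_arm(moves=[[[0,0,0,0,1,0,60],[0,0,0,0,2,0,60],[0,0,0,0,3,0,60],[0,0,0,0,4,0,60],[0,0,0,0,4,0,60]]])

```text
time_s: 2.85
tcp_pos: [0.507, -0.0228, 0.0821]
ee_rot: [[0.895, -0.003, -0.446], [0.446, -0.0, 0.895], [-0.002, -1.0, 0.001]]
wrist_force: [-0.6, 0.6, -0.1]
gripper_width: 0.6
```

```bash
python3 -c "
from h import *
go(*B['D'],.0805)
c=optics.capture('scene'); cv2.imwrite('pics/s1.png',cv2.resize(c['image'][180:340,250:490,::-1],None,fx=3,fy=3))"
```

```text
tcp [ 0.507  -0.0228  0.0821] t 2.85 w 0.6 shift cm [0.15 0.16 0.17] F [-0.6  0.6 -0.1]
```

View pics/s1.png

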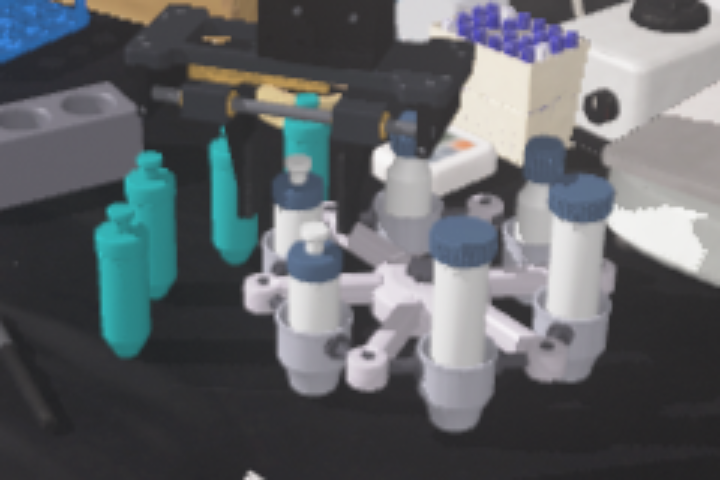

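The crop shows the jaws on either side of the knobbed stopper at (298,185), and nothing is touching. Closing now.

Emit:
step_arm(moves=[[[0,0,0,0.1,0.1,0.1,60],[0,0,0,0.1,0.1,0.1,40],[0,0,0,0.1,0.1,0.1,20],[0,0,0,0.1,0.1,0.1,10],[0,0,0,0.1,0.1,0.1,10]]])

```text
time_s: 3.32
tcp_pos: [0.5087, -0.021, 0.0829]
ee_rot: [[0.895, 0.001, -0.447], [0.447, 0.0, 0.895], [0.001, -1.0, -0.0]]
wrist_force: [-0.8, -0.5, 0.4]
gripper_width: 0.38
```

Emit:
step_arm(moves=[[[0,0,0,0,0,0,10],[0,0,0,0,0,0,10],[0,0,0,0,0,0,10],[0,0,0,0,-1,0,10],[0,0,0,0,-2,0,10]]])

```text
time_s: 3.73
tcp_pos: [0.5079, -0.0213, 0.1027]
ee_rot: [[0.895, -0.002, -0.446], [0.446, -0.001, 0.895], [-0.002, -1.0, 0.0]]
wrist_force: [-0.0, 0.2, -0.1]
gripper_width: 0.343
```

Emit:
step_arm(moves=[[[0,0,0,0,-2.5,0,10],[0,0,0,0,-5,0,10],[0,0,0,0,-8,0,10],[0,0,0,0,-11,0,10],[0,0,0,0,-13,0,10]]])

```text
time_s: 4.15
tcp_pos: [0.5093, -0.0212, 0.2369]
ee_rot: [[0.895, 0.005, -0.447], [0.447, 0.001, 0.895], [0.005, -1.0, -0.002]]
wrist_force: [1.7, 0.8, -1.2]
gripper_width: 0.342
```

```bash
python3 -c "
from h import *
go(.5004,.244,.233)
c=optics.capture('scene'); cv2.imwrite('pics/s2.png',cv2.resize(c['image'][100:340,150:490,::-1],None,fx=2.3,fy=2.3))"
```

```text
tcp [ 0.5093 -0.0212  0.2369] t 4.15 w 0.342 shift cm [11.05  0.4  24.12] F [ 1.7  0.8 -1.2]
```

View pics/s2.png

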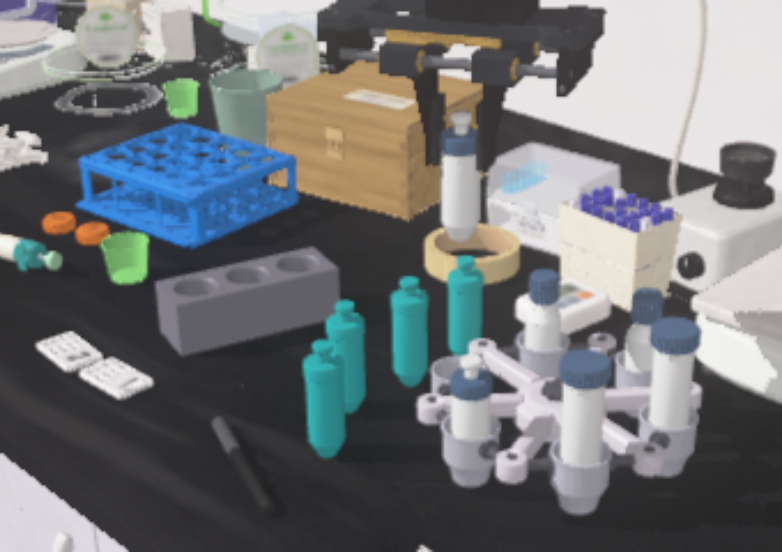

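The tube at (460,180) hangs upright. I'll carry it to the block's middle hole.

Emit:
step_arm(moves=[[[0,0,0,1.2,0,2.7,10],[0,0,0,2.9,0,6.3,10],[0,0,0,4.6,0,10,10],[0,0,0,6.3,0,13.7,10],[0,0,0,8,0,17.4,10]]])

```text
time_s: 4.62
tcp_pos: [0.5018, 0.1718, 0.2336]
ee_rot: [[0.895, 0.001, -0.446], [0.446, 0.001, 0.895], [0.001, -1.0, 0.0]]
wrist_force: [1.2, -0.0, 0.3]
gripper_width: 0.342
```

Emit:
step_arm(moves=[[[0,0,0,1.3,0,2.9,10],[0,0,0,2.4,0,5.2,10],[0,0,0,3,0,6.6,10],[0,0,0,3,0,6.6,10],[0,0,0,3,0,6.6,10]]])

```text
time_s: 5.03
tcp_pos: [0.4994, 0.2428, 0.2327]
ee_rot: [[0.894, -0.0, -0.447], [0.447, -0.0, 0.894], [-0.001, -1.0, -0.0]]
wrist_force: [0.0, 0.2, -0.6]
gripper_width: 0.339
```

```bash
python3 -c "
from h import *
go(.5004,.244,.080)
c=optics.capture('wrist'); cv2.imwrite('pics/w2.png',c['image'][:,:,::-1])
go(.5004,.244,.080)
c=optics.capture('scene'); cv2.imwrite('pics/s3.png',cv2.resize(c['image'][100:290,170:420,::-1],None,fx=3,fy=3))
go(.5004,.244,.080)"
```

```text
tcp [0.4994 0.2428 0.2327] t 5.03 w 0.339 shift cm [ 0.15 15.27  0.06] F [ 0.   0.2 -0.6]
tcp [0.4995 0.242  0.2327] t 5.08 w 0.338 shift cm [ 0.18 15.27  0.14] F [-0.4  0.9 -0.9]
tcp [0.4996 0.2416 0.2327] t 5.13 w 0.344 shift cm [ 0.19 15.27  0.18] F [ 0.4 -0.5 -0.6]
```

View pics/w2.png

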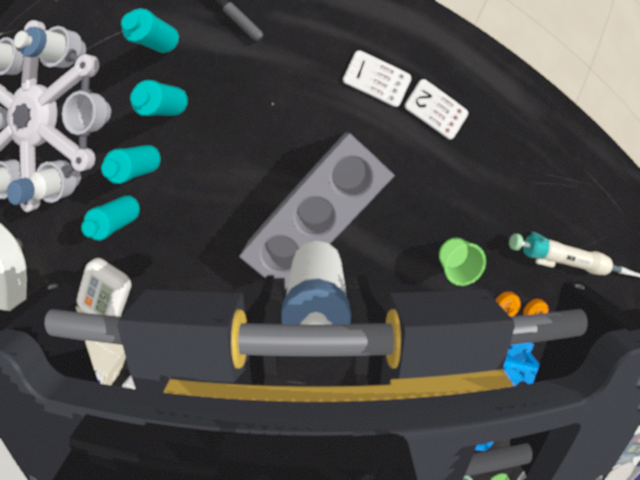

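View pics/s3.png

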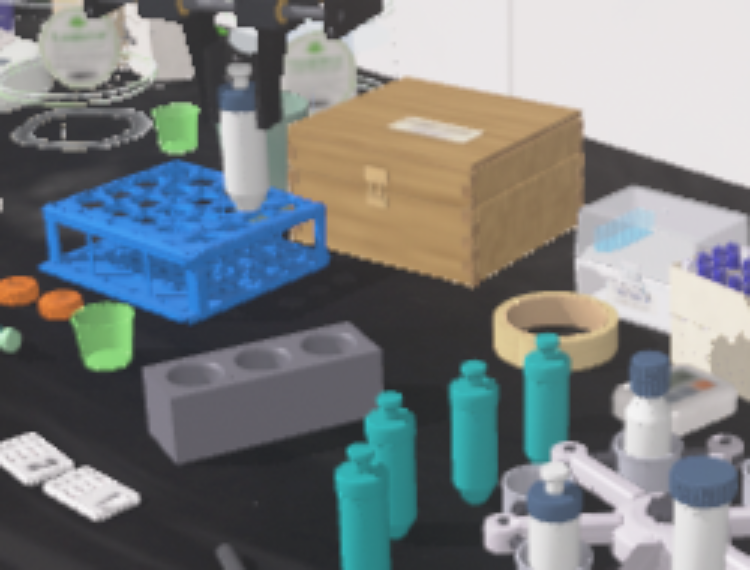

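The wrist view shows the block's holes at (352,175), (317,214) and (283,252). I'll compare their positions with the top view.

```bash
python3 - <<'E'
from h import *
c=optics.capture('wrist')
print(rayfish(c,[(352,175),(317,214),(282,252)],.05))
go(.5,.243,.15)
E
```

```text
[[0.45266219 0.25567626 0.05      ]
 [0.49962402 0.24355662 0.05      ]
 [0.54804436 0.23022103 0.05      ]]
tcp [0.4997 0.2415 0.2328] t 5.18 w 0.342 shift cm [0.1  8.28 0.12] F [-0.1  0.   0.1]
```

Emit:
step_arm(moves=[[[0,0,0,0.1,2.5,0.2,10],[0,0,0,0.1,5,0.2,10],[0,0,0,0.1,7.5,0.2,10],[0,0,0,0.1,9.5,0.2,10],[0,0,0,0.1,9.5,0.2,10]]])

```text
time_s: 5.6
tcp_pos: [0.4974, 0.2419, 0.1335]
ee_rot: [[0.896, -0.008, -0.444], [0.444, -0.005, 0.896], [-0.009, -1.0, -0.001]]
wrist_force: [-0.2, -0.5, -1.2]
gripper_width: 0.342
```

Emit:
step_arm(moves=[[[0,0,0,0,0.8,0,10],[0,0,0,0,1.6,0,10],[0,0,0,0,2.4,0,10],[0,0,0,0,3.2,0,10],[0,0,0,0,4,0,10]]])

```text
time_s: 6.02
tcp_pos: [0.5, 0.2451, 0.0975]
ee_rot: [[0.895, 0.001, -0.446], [0.446, 0.001, 0.895], [0.001, -1.0, 0.0]]
wrist_force: [-0.4, 0.6, -0.4]
gripper_width: 0.338
```

```bash
python3 -c "
from h import *
go(.5,.2437,.080)"
```

```text
tcp [0.5    0.2451 0.0975] t 6.02 w 0.338 shift cm [-0.07  1.75 -0.13] F [-0.4  0.6 -0.4]
```

Emit:
step_arm(moves=[[[0,0,0,0,0.6,0,10],[0,0,0,0,1.2,0,10],[0,0,0,0,1.6,0,10],[0,0,0,0,1.6,0,10],[0,0,0,0,1.6,0,10]]])

```text
time_s: 6.43
tcp_pos: [0.4996, 0.2449, 0.0813]
ee_rot: [[0.895, -0.0, -0.447], [0.447, -0.001, 0.895], [-0.001, -1.0, -0.0]]
wrist_force: [-0.6, -0.6, -0.7]
gripper_width: 0.337
```

Emit:
step_arm(moves=[[[0,0,0,0,0,0,30],[0,0,0,0,0,0,45],[0,0,0,0,0,0,60],[0,0,0,0,0,0,60],[0,0,0,0,0,0,60]]])

```text
time_s: 6.85
tcp_pos: [0.4999, 0.2452, 0.0819]
ee_rot: [[0.895, 0.001, -0.447], [0.447, 0.001, 0.895], [0.001, -1.0, 0.0]]
wrist_force: [0.1, 0.0, -0.4]
gripper_width: 0.546
```

Emit:
step_arm(moves=[[[0,0,0,0,-1.5,0,60],[0,0,0,0,-4,0,60],[0,0,0,0,-7.5,0,60],[0,0,0,0,-11,0,60],[0,0,0,0,-14,0,60]]])

```text
time_s: 7.27
tcp_pos: [0.5, 0.2451, 0.2242]
ee_rot: [[0.895, 0.002, -0.447], [0.447, 0.001, 0.895], [0.002, -1.0, 0.0]]
wrist_force: [0.7, -0.1, -0.2]
gripper_width: 0.598
```

```bash
python3 -c "
from h import *
go(*B['B'],.24)
c=optics.capture('scene'); cv2.imwrite('pics/s4.png',cv2.resize(c['image'][100:290,170:420,::-1],None,fx=3,fy=3))
go(*B['B'],.24)"
```

```text
tcp [0.5    0.2451 0.2242] t 7.27 w 0.598 shift cm [-19.75  -1.63 -36.09] F [ 0.7 -0.1 -0.2]
tcp [0.503  0.2467 0.2309] t 7.32 w 0.599 shift cm [-20.13  -1.22 -36.07] F [1.9 0.7 5.2]
```

View pics/s4.png

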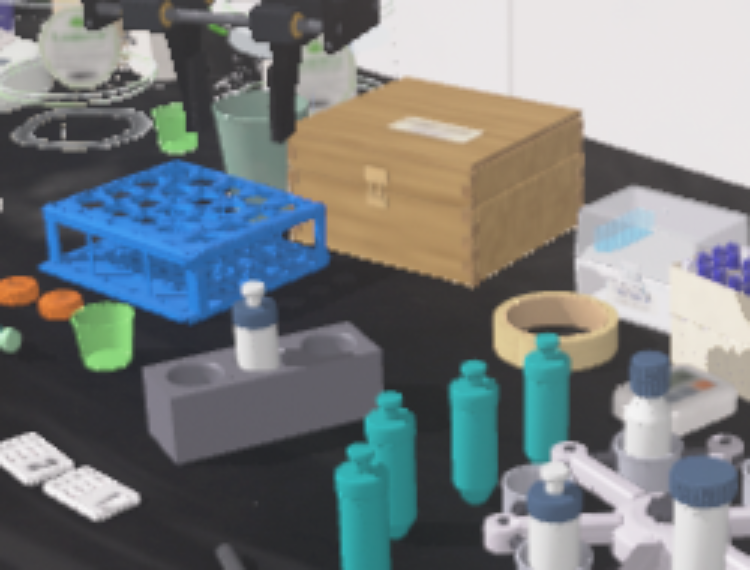

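The stoppered tube is parked upright in the middle hole at (257,330). Next I'll fetch the conical tube at B (-129°).

Emit:
step_arm(moves=[[[0,0,0,-1.5,-0.5,-2.5,60],[0,0,0,-3.3,-1,-6,60],[0,0,0,-5.1,-1.5,-9.2,60],[0,0,0,-7,-2,-12.5,60],[0,0,0,-8.8,-2,-15.8,60]]])

```text
time_s: 7.73
tcp_pos: [0.4915, 0.063, 0.2427]
ee_rot: [[0.894, 0.002, -0.447], [0.447, 0.001, 0.894], [0.003, -1.0, -0.0]]
wrist_force: [1.0, -0.2, 0.1]
gripper_width: 0.598
```

Emit:
step_arm(moves=[[[0,0,0,-1.8,0,-3.3,60],[0,0,0,-3.6,0,-6.6,60],[0,0,0,-5.4,0,-9.9,60],[0,0,0,-7.2,0,-13.2,60],[0,0,0,-9,0,-16.5,60]]])

```text
time_s: 8.15
tcp_pos: [0.4842, -0.1252, 0.2418]
ee_rot: [[0.895, 0.001, -0.447], [0.447, 0.0, 0.895], [0.001, -1.0, -0.0]]
wrist_force: [0.6, 0.2, -0.2]
gripper_width: 0.598
```

Emit:
step_arm(moves=[[[0,0,0,-1.2,0,-2.2,60],[0,0,0,-2,0,-3.5,60],[0,0,0,-2.1,0,-3.7,60],[0,0,0,-2.1,0,-3.7,60],[0,0,0,-2.1,0,-3.7,60]]])

```text
time_s: 8.57
tcp_pos: [0.4823, -0.1656, 0.2415]
ee_rot: [[0.895, 0.0, -0.446], [0.446, 0.0, 0.895], [0.0, -1.0, 0.0]]
wrist_force: [0.1, 0.2, -0.6]
gripper_width: 0.6
```

```bash
python3 -c "
from h import *
go(*B['B'],.112)
c=optics.capture('wrist'); cv2.imwrite('pics/w3.png',c['image'][:,:,::-1])
go(*B['B'],.112)"
```

```text
tcp [ 0.4823 -0.1656  0.2415] t 8.57 w 0.6 shift cm [ 0.17 12.95 -0.14] F [ 0.1  0.2 -0.6]
tcp [ 0.4824 -0.1653  0.2415] t 8.62 w 0.595 shift cm [ 0.15 12.95 -0.16] F [-0.3  0.3  0.2]
```

View pics/w3.png

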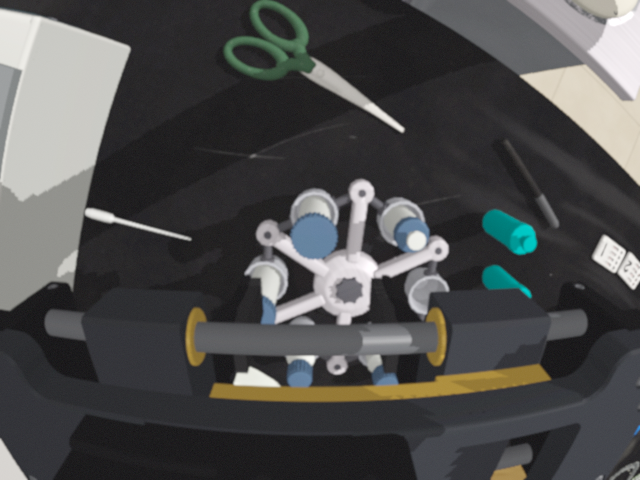

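```bash
python3 - <<'E'
from h import *
c=optics.capture('wrist')
print(rayfish(c,[(314,237)],.127),rayfish(c,[(416,241)],.109),rayfish(c,[(348,291)],.058),B['B'])
E
```

```text
[[ 0.48478126 -0.16497273  0.127     ]] [[ 0.45526131 -0.08564434  0.109     ]] [[ 0.53946409 -0.09993259  0.058     ]] [ 0.48450777 -0.16605741]
```

Emit:
step_arm(moves=[[[0,0,0,0.1,2.5,-0.1,60],[0,0,0,0.1,5,-0.1,60],[0,0,0,0.1,7.5,-0.1,60],[0,0,0,0.1,9,-0.1,60],[0,0,0,0.1,9.5,-0.1,60]]])

```text
time_s: 9.08
tcp_pos: [0.4822, -0.1652, 0.144]
ee_rot: [[0.894, -0.005, -0.448], [0.448, 0.001, 0.894], [-0.004, -1.0, 0.003]]
wrist_force: [-1.3, 0.4, 0.6]
gripper_width: 0.599
```

Emit:
step_arm(moves=[[[0,0,0,0,1,0,60],[0,0,0,0,2,0,60],[0,0,0,0,3,0,60],[0,0,0,0,3.3,0,60],[0,0,0,0,3.3,0,60]]])

```text
time_s: 9.5
tcp_pos: [0.4833, -0.1663, 0.1128]
ee_rot: [[0.895, -0.002, -0.446], [0.446, 0.0, 0.895], [-0.001, -1.0, 0.001]]
wrist_force: [0.2, 0.3, -1.1]
gripper_width: 0.599
```

```bash
python3 -c "
from h import *
go(*B['B'],.112)
c=optics.capture('scene'); cv2.imwrite('pics/s5.png',cv2.resize(c['image'][180:340,250:490,::-1],None,fx=3,fy=3))
go(*B['B'],.112)"
```

```text
tcp [ 0.4833 -0.1663  0.1128] t 9.5 w 0.599 shift cm [ 0.12  0.08 -0.03] F [ 0.2  0.3 -1.1]
tcp [ 0.4838 -0.1665  0.1134] t 9.55 w 0.603 shift cm [0.08 0.14 0.  ] F [-0.5  0.5  1.6]
```

View pics/s5.png

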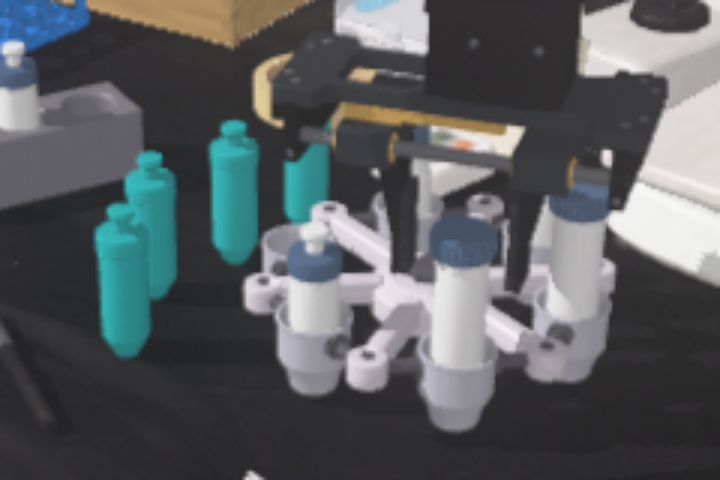

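The wide cap at (463,240) sits between the jaws. Grip and lift.

Emit:
step_arm(moves=[[[0,0,0,0.1,0.1,0,40],[0,0,0,0.1,0.1,0,20],[0,0,0,0.1,0.1,0,10],[0,0,0,0.1,0.1,0,10],[0,0,0,0.1,0.1,0,10]]])

```text
time_s: 9.97
tcp_pos: [0.4848, -0.166, 0.1129]
ee_rot: [[0.895, 0.001, -0.447], [0.447, -0.0, 0.895], [0.001, -1.0, -0.0]]
wrist_force: [0.1, 0.0, 1.3]
gripper_width: 0.37
```

Emit:
step_arm(moves=[[[0,0,0,0,0,0,10],[0,0,0,0,0,0,10],[0,0,0,0,0,0,10],[0,0,0,0,-1,0,10],[0,0,0,0,-2,0,10]]])

```text
time_s: 10.38
tcp_pos: [0.4839, -0.1659, 0.1326]
ee_rot: [[0.895, -0.002, -0.446], [0.446, 0.0, 0.895], [-0.002, -1.0, 0.001]]
wrist_force: [-0.2, 0.3, -0.7]
gripper_width: 0.37
```

Emit:
step_arm(moves=[[[0,0,0,0,-2.5,0,10],[0,0,0,0,-5.5,0,10],[0,0,0,0,-8.5,0,10],[0,0,0,0,-11.5,0,10],[0,0,0,0,-13,0,10]]])

```text
time_s: 10.8
tcp_pos: [0.4859, -0.1664, 0.2678]
ee_rot: [[0.895, 0.007, -0.447], [0.447, -0.002, 0.895], [0.006, -1.0, -0.005]]
wrist_force: [1.3, -0.6, -0.8]
gripper_width: 0.37
```

```bash
python3 -c "
from h import *
go(*B['D'],.26)
c=optics.capture('scene'); cv2.imwrite('pics/s6.png',cv2.resize(c['image'][100:340,150:490,::-1],None,fx=2.3,fy=2.3))
go(*B['D'],.26)"
```

```text
tcp [ 0.4859 -0.1664  0.2678] t 10.8 w 0.37 shift cm [ 8.44  0.77 12.08] F [ 1.3 -0.6 -0.8]
tcp [ 0.487  -0.1667  0.2697] t 10.85 w 0.37 shift cm [ 8.36  0.96 12.15] F [ 1.7 -0.4  2.4]
```

View pics/s6.png

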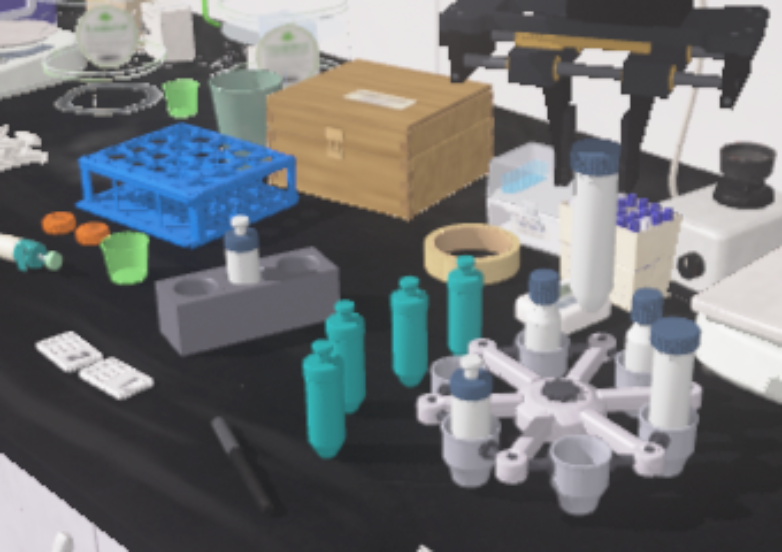

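The conical tube at (595,230) is clear and upright. Moving it to D.

Emit:
step_arm(moves=[[[0,0,0,1.5,0,2.2,10],[0,0,0,3.7,0,5.3,10],[0,0,0,5.9,0,8.4,10],[0,0,0,7.6,0,10.9,10],[0,0,0,8.4,0,12.1,10]]])

```text
time_s: 11.27
tcp_pos: [0.5058, -0.0175, 0.2627]
ee_rot: [[0.894, 0.0, -0.449], [0.449, 0.001, 0.894], [0.001, -1.0, 0.001]]
wrist_force: [0.4, 0.1, -1.6]
gripper_width: 0.373
```

Emit:
step_arm(moves=[[[0,0,0,0,2,0,10],[0,0,0,0,4,0,10],[0,0,0,0,6,0,10],[0,0,0,0,7.5,0,10],[0,0,0,0,7.5,0,10]]])

```text
time_s: 11.68
tcp_pos: [0.5031, -0.0204, 0.1844]
ee_rot: [[0.895, -0.008, -0.446], [0.446, -0.001, 0.895], [-0.007, -1.0, 0.003]]
wrist_force: [-0.6, -0.0, -0.9]
gripper_width: 0.37
```

```bash
python3 -c "
from h import *
go(*B['D'],.114)
c=optics.capture('scene'); cv2.imwrite('pics/s7.png',cv2.resize(c['image'][180:340,250:490,::-1],None,fx=3,fy=3))
go(*B['D'],.114)"
```

```text
tcp [ 0.5031 -0.0204  0.1844] t 11.68 w 0.37 shift cm [ 0.43  7.03 -0.23] F [-0.6 -0.  -0.9]
tcp [ 0.5045 -0.0205  0.1863] t 11.73 w 0.371 shift cm [ 0.29  7.23 -0.16] F [-0.6  0.7 -0.5]
```

View pics/s7.png

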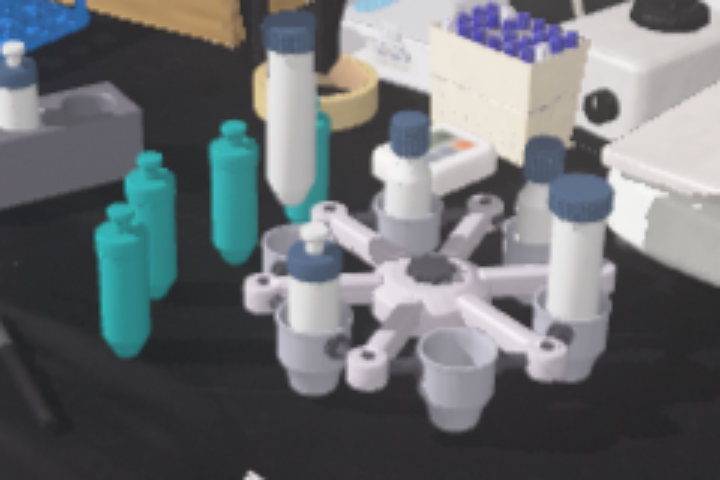

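Emit:
step_arm(moves=[[[0,0,0,0.2,0.5,-0.1,10],[0,0,0,0.2,1.2,-0.1,10],[0,0,0,0.2,2,-0.1,10],[0,0,0,0.2,2.8,-0.1,10],[0,0,0,0.2,3.6,-0.1,10]]])

```text
time_s: 12.15
tcp_pos: [0.5079, -0.0203, 0.1509]
ee_rot: [[0.895, 0.0, -0.446], [0.446, 0.0, 0.895], [0.0, -1.0, 0.0]]
wrist_force: [-0.6, -0.0, -0.5]
gripper_width: 0.371
```

```bash
python3 -c "
from h import *
go(*B['D'],.114)"
```

```text
tcp [ 0.5079 -0.0203  0.1509] t 12.15 w 0.371 shift cm [-0.05  3.69 -0.02] F [-0.6 -0.  -0.5]
```

Emit:
step_arm(moves=[[[0,0,0,0,0.6,0,10],[0,0,0,0,1.2,0,10],[0,0,0,0,1.8,0,10],[0,0,0,0,2.4,0,10],[0,0,0,0,2.4,0,10]]])

```text
time_s: 12.57
tcp_pos: [0.5072, -0.0203, 0.1261]
ee_rot: [[0.895, -0.003, -0.446], [0.446, -0.0, 0.895], [-0.002, -1.0, 0.001]]
wrist_force: [0.1, -0.2, -1.7]
gripper_width: 0.37
```

```bash
python3 -c "
from h import *
go(*B['D'],.114)"
```

```text
tcp [ 0.5072 -0.0203  0.1261] t 12.57 w 0.37 shift cm [ 0.02  1.21 -0.04] F [ 0.1 -0.2 -1.7]
```

Emit:
step_arm(moves=[[[0,0,0,0,0.4,0,10],[0,0,0,0,0.8,0,10],[0,0,0,0,1.2,0,10],[0,0,0,0,1.2,0,10],[0,0,0,0,1.2,0,10]]])

```text
time_s: 12.98
tcp_pos: [0.5079, -0.0203, 0.1154]
ee_rot: [[0.895, -0.0, -0.446], [0.446, -0.0, 0.895], [-0.0, -1.0, 0.0]]
wrist_force: [-0.4, 0.8, -1.1]
gripper_width: 0.377
```

Emit:
step_arm(moves=[[[0,0,0,0,0,0,30],[0,0,0,0,0,0,45],[0,0,0,0,0,0,60],[0,0,0,0,0,0,60],[0,0,0,0,0,0,60]]])

```text
time_s: 13.4
tcp_pos: [0.5082, -0.0202, 0.1158]
ee_rot: [[0.895, 0.001, -0.447], [0.447, 0.0, 0.895], [0.001, -1.0, -0.0]]
wrist_force: [0.3, -0.3, 0.0]
gripper_width: 0.566
```

Emit:
step_arm(moves=[[[0,0,0,0,-1.5,0,60],[0,0,0,0,-4,0,60],[0,0,0,0,-7.5,0,60],[0,0,0,0,-11,0,60],[0,0,0,0,-12,0,60]]])

```text
time_s: 13.82
tcp_pos: [0.5108, -0.0201, 0.2415]
ee_rot: [[0.894, 0.011, -0.447], [0.447, 0.001, 0.894], [0.01, -1.0, -0.004]]
wrist_force: [0.8, -0.1, 0.5]
gripper_width: 0.602
```

```bash
python3 -c "
from h import *
go(*B['F'],.235)
c=optics.capture('scene'); cv2.imwrite('pics/s8.png',cv2.resize(c['image'][100:340,150:490,::-1],None,fx=2.3,fy=2.3))
go(*B['F'],.235)"
```

```text
tcp [ 0.5108 -0.0201  0.2415] t 13.82 w 0.602 shift cm [  5.77   0.76 -13.31] F [ 0.8 -0.1  0.5]
tcp [ 0.5108 -0.02    0.2414] t 13.87 w 0.601 shift cm [  5.76   0.75 -13.32] F [ 1.  -0.5  1.4]
```

View pics/s8.png

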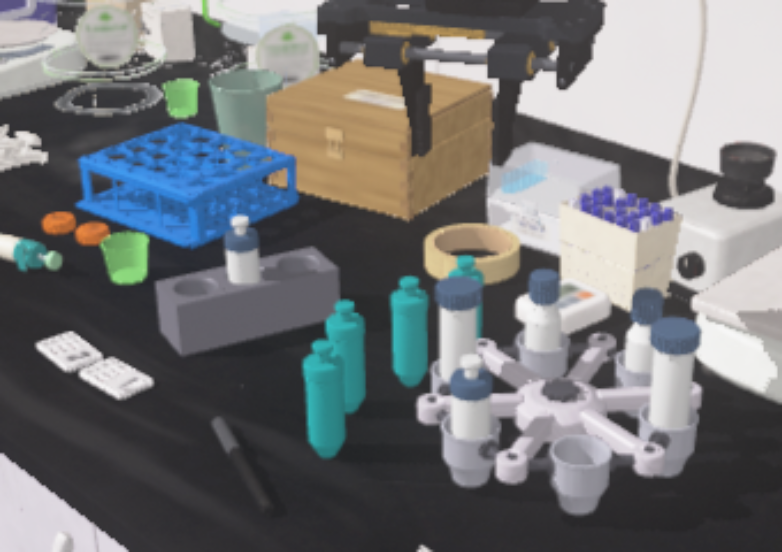

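The conical tube now stands in D at (459,330). Next is the necked tube at F (-9°). I'll check its clearance to the balance on arrival.

Emit:
step_arm(moves=[[[0,0,0,1,0,-2.2,60],[0,0,0,2.6,0,-5.8,60],[0,0,0,4.2,0,-9.2,60],[0,0,0,5.4,0,-12,60],[0,0,0,6,0,-13.4,60]]])

```text
time_s: 14.28
tcp_pos: [0.6233, -0.1154, 0.2335]
ee_rot: [[0.896, -0.002, -0.445], [0.445, -0.0, 0.896], [-0.002, -1.0, 0.0]]
wrist_force: [-1.2, -0.3, -0.2]
gripper_width: 0.595
```

Emit:
step_arm(moves=[[[0,0,0,0,1.5,0,60],[0,0,0,0,4,0,60],[0,0,0,0,6.5,0,60],[0,0,0,0,7,0,60],[0,0,0,0,7,0,60]]])

```text
time_s: 14.7
tcp_pos: [0.6199, -0.1134, 0.1626]
ee_rot: [[0.895, -0.006, -0.446], [0.446, -0.0, 0.895], [-0.006, -1.0, 0.003]]
wrist_force: [-0.0, -0.1, 1.8]
gripper_width: 0.599
```

```bash
python3 -c "
from h import *
go(*B['F'],.0945)
c=optics.capture('scene'); cv2.imwrite('pics/s9.png',cv2.resize(c['image'][160:320,330:570,::-1],None,fx=3,fy=3))
go(*B['F'],.0945)
c=optics.capture('top'); cv2.imwrite('pics/t9.png',cv2.resize(c['image'][100:330,300:620,::-1],None,fx=2.4,fy=2.4))
go(*B['F'],.0945)"
```

```text
tcp [ 0.6199 -0.1134  0.1626] t 14.7 w 0.599 shift cm [ 0.23  6.81 -0.1 ] F [-0.  -0.1  1.8]
tcp [ 0.6213 -0.1135  0.1649] t 14.75 w 0.601 shift cm [ 0.08  7.04 -0.02] F [ 0.2 -0.3  0.9]
tcp [ 0.6221 -0.1134  0.1664] t 14.8 w 0.601 shift cm [-0.01  7.19  0.03] F [ 0.7 -0.5  0.4]
```

View pics/s9.png

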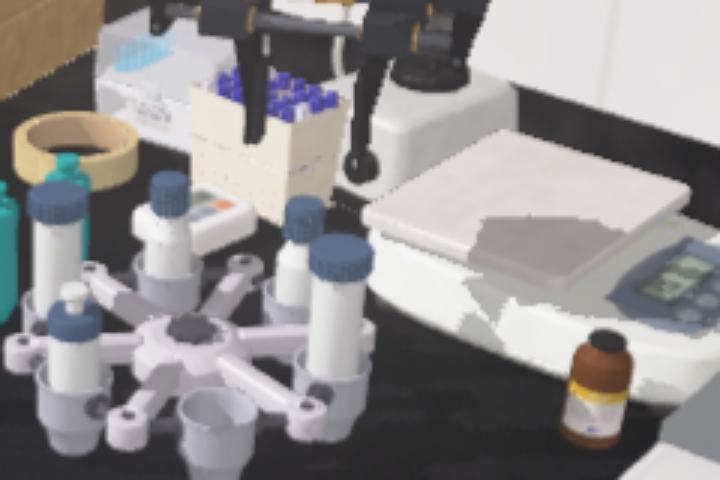

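View pics/t9.png

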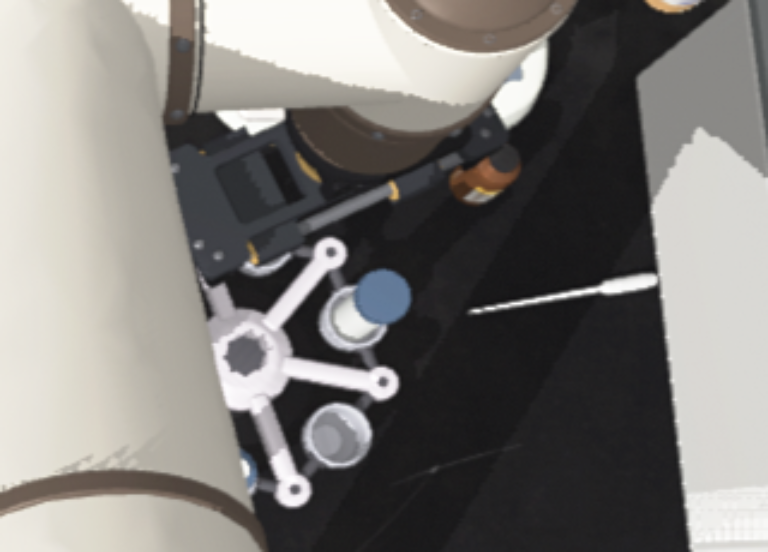

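The fingers at (255,130) and (360,160) are well clear. The balance and the brown bottle are both much lower than the gripper body's height at the grasp. Descending.

Emit:
step_arm(moves=[[[0,0,0,0,2,0,60],[0,0,0,0,4,0,60],[0,0,0,0,5.5,0,60],[0,0,0,0,6.5,0,60],[0,0,0,0,7.1,0,60]]])

```text
time_s: 15.22
tcp_pos: [0.6219, -0.1133, 0.0948]
ee_rot: [[0.895, 0.001, -0.447], [0.447, -0.0, 0.895], [0.001, -1.0, -0.001]]
wrist_force: [0.8, -1.2, 0.0]
gripper_width: 0.601
```

```bash
python3 -c "
from h import *
go(*B['F'],.0945)
c=optics.capture('scene'); cv2.imwrite('pics/s10.png',cv2.resize(c['image'][160:320,330:570,::-1],None,fx=3,fy=3))
go(*B['F'],.0945)"
```

```text
tcp [ 0.6219 -0.1133  0.0948] t 15.22 w 0.601 shift cm [-0.    0.03 -0.  ] F [ 0.8 -1.2  0. ]
tcp [ 0.6215 -0.1132  0.0939] t 15.27 w 0.596 shift cm [ 0.04 -0.06 -0.03] F [ 0.3 -0.4  0.1]
```

View pics/s10.png

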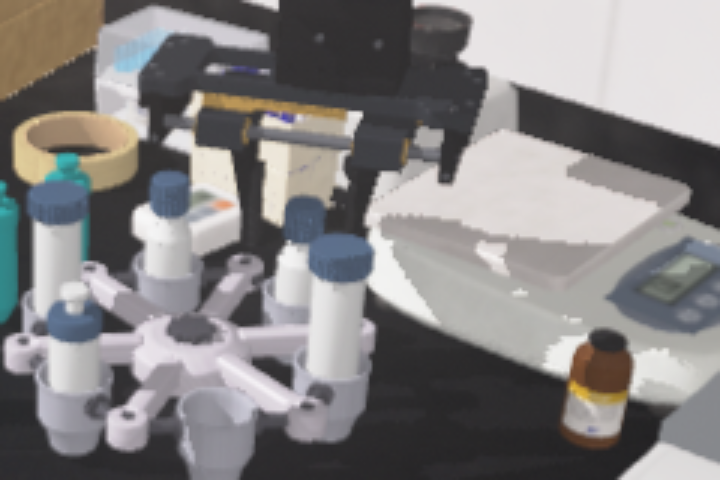

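The jaws are either side of the narrow cap at (305,220). Grip and lift.

Emit:
step_arm(moves=[[[0,0,0,0,0,0,40],[0,0,0,0,0,0,20],[0,0,0,0,0,0,5],[0,0,0,0,0,0,5],[0,0,0,0,0,0,5]]])

```text
time_s: 15.68
tcp_pos: [0.6219, -0.1133, 0.0953]
ee_rot: [[0.895, 0.001, -0.447], [0.447, 0.0, 0.895], [0.001, -1.0, -0.001]]
wrist_force: [-1.3, 0.1, 0.2]
gripper_width: 0.303
```

Emit:
step_arm(moves=[[[0,0,0,0,0,0,5],[0,0,0,0,0,0,5],[0,0,0,0,0,0,5],[0,0,0,0,-1,0,5],[0,0,0,0,-2,0,5]]])

```text
time_s: 16.1
tcp_pos: [0.6209, -0.1134, 0.1144]
ee_rot: [[0.895, -0.002, -0.446], [0.446, -0.0, 0.895], [-0.002, -1.0, 0.001]]
wrist_force: [0.4, 0.1, -0.7]
gripper_width: 0.249
```

Emit:
step_arm(moves=[[[0,0,0,0,-2.5,0,5],[0,0,0,0,-5.5,0,5],[0,0,0,0,-8.5,0,5],[0,0,0,0,-11.5,0,5],[0,0,0,0,-13,0,5]]])

```text
time_s: 16.52
tcp_pos: [0.623, -0.1137, 0.2504]
ee_rot: [[0.895, 0.008, -0.447], [0.447, -0.001, 0.895], [0.007, -1.0, -0.004]]
wrist_force: [0.6, 0.3, 0.9]
gripper_width: 0.25
```

```bash
python3 -c "
from h import *
go(*B['B'],.245)
c=optics.capture('scene'); cv2.imwrite('pics/s11.png',cv2.resize(c['image'][80:320,250:570,::-1],None,fx=2.4,fy=2.4))
go(*B['B'],.245)"
```

```text
tcp [ 0.623  -0.1137  0.2504] t 16.52 w 0.25 shift cm [-14.73   0.44   1.51] F [0.6 0.3 0.9]
tcp [ 0.624  -0.1139  0.2526] t 16.57 w 0.253 shift cm [-14.81   0.6    1.57] F [ 0.2 -0.7  1.6]
```

View pics/s11.png

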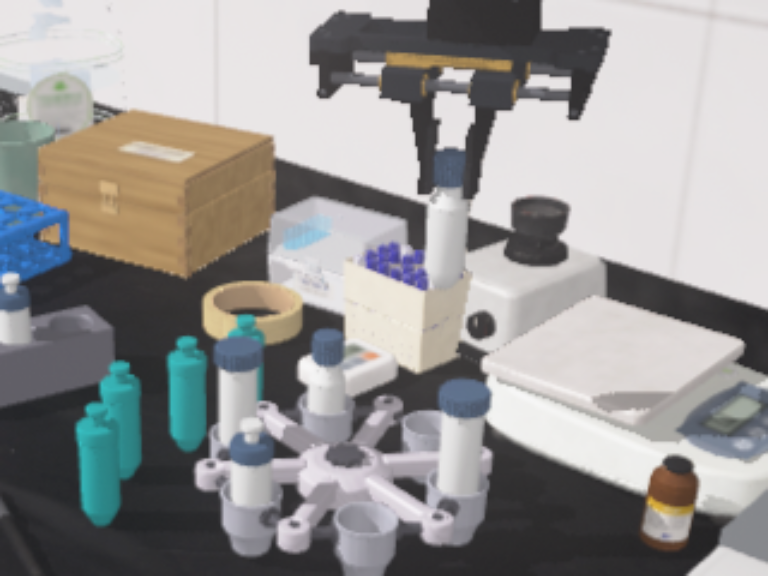

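Emit:
step_arm(moves=[[[0,0,0,-2.5,0,0.2,5],[0,0,0,-6.2,0,0.6,5],[0,0,0,-10,0,1,5],[0,0,0,-13.3,0,1.3,5],[0,0,0,-14.65,0,1.4,5]]])

```text
time_s: 16.98
tcp_pos: [0.48, -0.167, 0.2449]
ee_rot: [[0.895, -0.001, -0.445], [0.445, 0.001, 0.895], [-0.001, -1.0, 0.001]]
wrist_force: [-0.2, -0.7, -0.4]
gripper_width: 0.255
```

Emit:
step_arm(moves=[[[0,0,0,0,2,0,5],[0,0,0,0,4,0,5],[0,0,0,0,6,0,5],[0,0,0,0,7,0,5],[0,0,0,0,7,0,5]]])

```text
time_s: 17.4
tcp_pos: [0.4828, -0.166, 0.1724]
ee_rot: [[0.895, -0.005, -0.446], [0.446, 0.001, 0.895], [-0.004, -1.0, 0.003]]
wrist_force: [-0.5, 0.7, -1.0]
gripper_width: 0.248
```

```bash
python3 -c "
from h import *
go(*B['B'],.0965)
c=optics.capture('scene'); cv2.imwrite('pics/s12.png',cv2.resize(c['image'][180:340,250:490,::-1],None,fx=3,fy=3))
go(*B['B'],.0965)"
```

```text
tcp [ 0.4828 -0.166   0.1724] t 17.4 w 0.248 shift cm [ 0.19  7.58 -0.1 ] F [-0.5  0.7 -1. ]
tcp [ 0.4839 -0.1662  0.1739] t 17.45 w 0.248 shift cm [ 0.08  7.74 -0.02] F [ 0.7 -0.6  0.2]
```

View pics/s12.png

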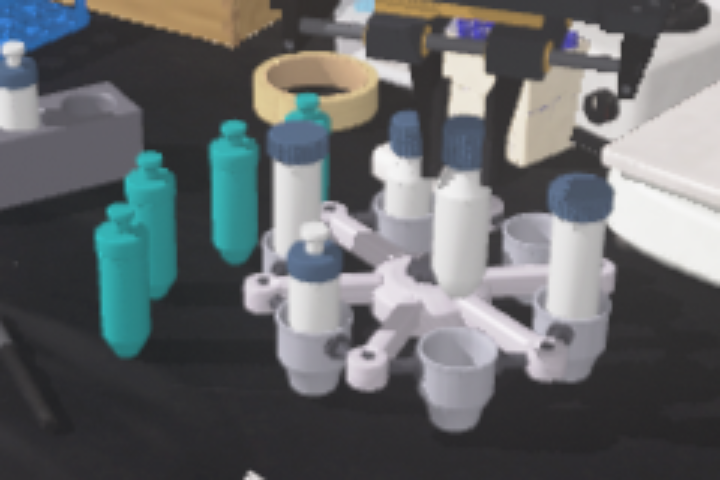

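The necked tube's tip at (460,290) is lined up over the empty bucket B at (457,345). Lowering it.

Emit:
step_arm(moves=[[[0,0,0,0,0.8,0,5],[0,0,0,0,1.6,0,5],[0,0,0,0,2.4,0,5],[0,0,0,0,3.2,0,5],[0,0,0,0,4,0,5]]])

```text
time_s: 17.87
tcp_pos: [0.4841, -0.1662, 0.1338]
ee_rot: [[0.895, 0.0, -0.446], [0.446, 0.0, 0.895], [0.0, -1.0, 0.0]]
wrist_force: [-0.0, 0.6, -1.0]
gripper_width: 0.256
```

Emit:
step_arm(moves=[[[0,0,0,0,0.7,0,5],[0,0,0,0,1.4,0,5],[0,0,0,0,2.1,0,5],[0,0,0,0,2.8,0,5],[0,0,0,0,2.8,0,5]]])

```text
time_s: 18.28
tcp_pos: [0.4832, -0.1661, 0.1049]
ee_rot: [[0.895, -0.003, -0.446], [0.446, 0.0, 0.895], [-0.003, -1.0, 0.002]]
wrist_force: [-1.5, -0.0, 0.0]
gripper_width: 0.252
```

```bash
python3 -c "
from h import *
go(*B['B'],.096)"
```

```text
tcp [ 0.4832 -0.1661  0.1049] t 18.28 w 0.252 shift cm [ 0.13  0.89 -0.06] F [-1.5 -0.   0. ]
```

Emit:
step_arm(moves=[[[0,0,0,0,0.3,0,5],[0,0,0,0,0.6,0,5],[0,0,0,0,0.9,0,5],[0,0,0,0,0.9,0,5],[0,0,0,0,0.9,0,5]]])

```text
time_s: 18.7
tcp_pos: [0.4842, -0.1662, 0.0975]
ee_rot: [[0.895, -0.0, -0.446], [0.446, -0.0, 0.895], [-0.0, -1.0, 0.0]]
wrist_force: [-0.7, -0.2, 0.0]
gripper_width: 0.252
```

Emit:
step_arm(moves=[[[0,0,0,0,0,0,20],[0,0,0,0,0,0,40],[0,0,0,0,0,0,60],[0,0,0,0,0,0,60],[0,0,0,0,0,0,60]]])

```text
time_s: 19.12
tcp_pos: [0.4843, -0.1662, 0.0978]
ee_rot: [[0.895, 0.001, -0.447], [0.447, -0.0, 0.895], [0.0, -1.0, -0.0]]
wrist_force: [0.5, 0.1, -0.1]
gripper_width: 0.473
```

Emit:
step_arm(moves=[[[0,0,0,0,-1.5,0,60],[0,0,0,0,-4,0,60],[0,0,0,0,-7.5,0,60],[0,0,0,0,-11,0,60],[0,0,0,0,-13,0,60]]])

```text
time_s: 19.53
tcp_pos: [0.4856, -0.1666, 0.2318]
ee_rot: [[0.894, 0.006, -0.447], [0.447, -0.001, 0.894], [0.005, -1.0, -0.004]]
wrist_force: [0.2, 0.2, -0.1]
gripper_width: 0.6
```

```bash
python3 -c "
from h import *
go(.5,.2445,.23)
c=optics.capture('scene'); cv2.imwrite('pics/s13.png',cv2.resize(c['image'][180:340,250:490,::-1],None,fx=3,fy=3))
go(.5,.2445,.23)"
```

```text
tcp [ 0.4856 -0.1666  0.2318] t 19.53 w 0.6 shift cm [19.67  0.13 36.13] F [ 0.2  0.2 -0.1]
tcp [ 0.4873 -0.1671  0.235 ] t 19.58 w 0.6 shift cm [19.55  0.4  36.24] F [0.9 0.3 2.2]
```

View pics/s13.png

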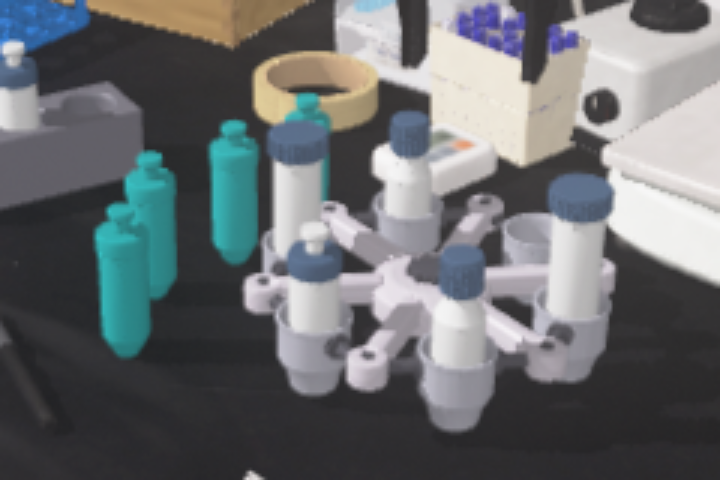

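The necked tube is seated in B at (460,310). Back to the parked stoppered tube.

Emit:
step_arm(moves=[[[0,0,0,1.5,0,2.7,60],[0,0,0,3.3,0,6,60],[0,0,0,5.1,0,9.3,60],[0,0,0,6.9,0,12.6,60],[0,0,0,8.7,0,15.9,60]]])

```text
time_s: 20.0
tcp_pos: [0.4906, 0.0164, 0.2275]
ee_rot: [[0.895, 0.0, -0.446], [0.446, 0.0, 0.895], [0.0, -1.0, 0.0]]
wrist_force: [-0.2, -1.1, -0.7]
gripper_width: 0.6
```

Emit:
step_arm(moves=[[[0,0,0,1.8,0,3.3,60],[0,0,0,3.6,0,6.6,60],[0,0,0,5.4,0,9.9,60],[0,0,0,7.2,0,13.2,60],[0,0,0,9,0,16.5,60]]])

```text
time_s: 20.42
tcp_pos: [0.4974, 0.2046, 0.2275]
ee_rot: [[0.895, 0.0, -0.447], [0.447, 0.0, 0.895], [0.0, -1.0, 0.0]]
wrist_force: [1.0, -1.0, 0.1]
gripper_width: 0.6
```

Emit:
step_arm(moves=[[[0,0,0,1.2,0,2.2,60],[0,0,0,2,0,3.6,60],[0,0,0,2,1.5,3.6,60],[0,0,0,2,4,3.6,60],[0,0,0,2,6,3.6,60]]])

```text
time_s: 20.83
tcp_pos: [0.4993, 0.2438, 0.1664]
ee_rot: [[0.895, -0.0, -0.446], [0.446, 0.0, 0.895], [-0.0, -1.0, 0.0]]
wrist_force: [0.4, -0.7, -0.1]
gripper_width: 0.598
```

```bash
python3 -c "
from h import *
go(.5,.2445,.079)
c=optics.capture('scene'); cv2.imwrite('pics/s14.png',cv2.resize(c['image'][100:290,170:420,::-1],None,fx=3,fy=3))
go(.5,.2445,.079)"
```

```text
tcp [0.4993 0.2438 0.1664] t 20.83 w 0.598 shift cm [0.09 8.74 0.03] F [ 0.4 -0.7 -0.1]
tcp [0.497  0.242  0.1619] t 20.88 w 0.602 shift cm [0.46 8.29 0.09] F [-0.9 -0.6 -2.9]
```

View pics/s14.png

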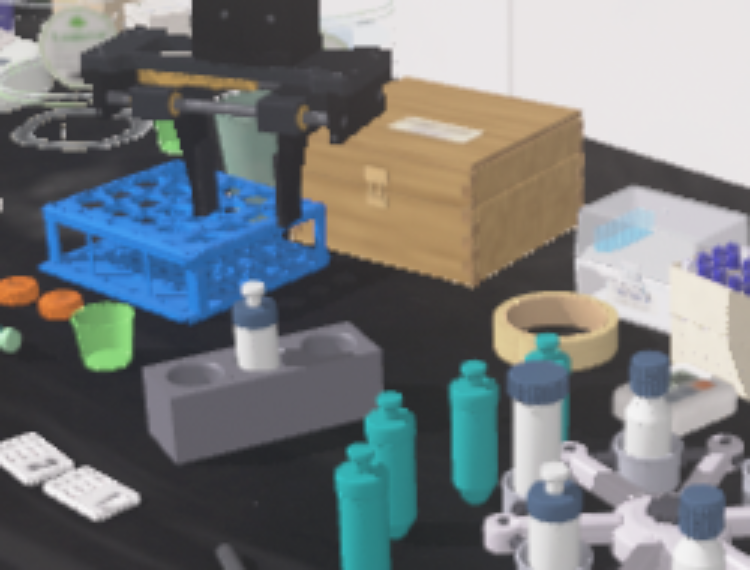

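Emit:
step_arm(moves=[[[0,0,0,0,1,0,60],[0,0,0,0,3,0,60],[0,0,0,0,5,0,60],[0,0,0,0,6.5,0,60],[0,0,0,0,7.5,0,60]]])

```text
time_s: 21.3
tcp_pos: [0.4998, 0.2434, 0.0918]
ee_rot: [[0.895, -0.0, -0.446], [0.446, -0.0, 0.895], [-0.0, -1.0, -0.0]]
wrist_force: [0.2, -0.3, 0.2]
gripper_width: 0.6
```

Emit:
step_arm(moves=[[[0,0,0,0,0.6,0,60],[0,0,0,0,1,0,60],[0,0,0,0,1,0,60],[0,0,0,0,1,0,60],[0,0,0,0,1,0,60]]])

```text
time_s: 21.72
tcp_pos: [0.5003, 0.2443, 0.0835]
ee_rot: [[0.895, 0.002, -0.447], [0.447, 0.001, 0.895], [0.002, -1.0, 0.0]]
wrist_force: [-0.3, 0.5, -0.3]
gripper_width: 0.597
```

```bash
python3 -c "
from h import *
go(.5,.2445,.079)
c=optics.capture('scene'); cv2.imwrite('pics/s15.png',cv2.resize(c['image'][100:290,170:420,::-1],None,fx=3,fy=3))
go(.5,.2445,.079)"
```

```text
tcp [0.5003 0.2443 0.0835] t 21.72 w 0.597 shift cm [-0.02  0.45  0.03] F [-0.3  0.5 -0.3]
tcp [0.5002 0.2442 0.0835] t 21.77 w 0.598 shift cm [-0.01  0.45  0.03] F [-0.6 -0.3  0.6]
```

View pics/s15.png

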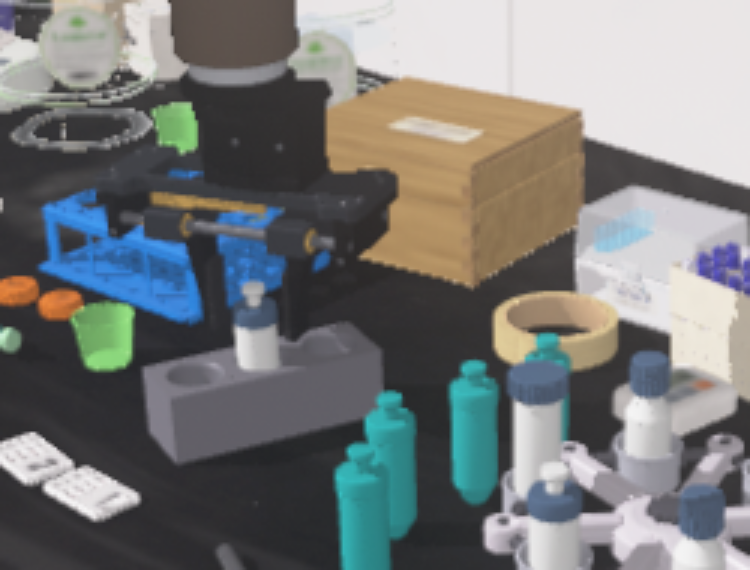

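The stopper at (255,312) is between the jaws. I'll go 4 mm lower, grip and lift.

Emit:
step_arm(moves=[[[0,0,0,0,0.45,0,60],[0,0,0,0,0.45,0,40],[0,0,0,0,0.45,0,20],[0,0,0,0,0.45,0,10],[0,0,0,0,0.45,0,10]]])

```text
time_s: 22.18
tcp_pos: [0.4998, 0.2439, 0.0781]
ee_rot: [[0.895, 0.0, -0.447], [0.447, 0.0, 0.895], [0.0, -1.0, -0.0]]
wrist_force: [-0.8, 0.2, 0.2]
gripper_width: 0.378
```

Emit:
step_arm(moves=[[[0,0,0,0,0,0,10],[0,0,0,0,0,0,10],[0,0,0,0,0,0,10],[0,0,0,0,-1,0,10],[0,0,0,0,-2,0,10]]])

```text
time_s: 22.6
tcp_pos: [0.4994, 0.2435, 0.0982]
ee_rot: [[0.895, -0.001, -0.446], [0.446, -0.001, 0.895], [-0.002, -1.0, -0.001]]
wrist_force: [0.1, -0.4, -0.5]
gripper_width: 0.341
```

Emit:
step_arm(moves=[[[0,0,0,0,-2.5,0,10],[0,0,0,0,-5.5,0,10],[0,0,0,0,-8.5,0,10],[0,0,0,0,-11.5,0,10],[0,0,0,0,-13,0,10]]])

```text
time_s: 23.02
tcp_pos: [0.5012, 0.2446, 0.2338]
ee_rot: [[0.894, 0.007, -0.447], [0.447, 0.004, 0.895], [0.008, -1.0, 0.001]]
wrist_force: [0.4, 0.1, 0.3]
gripper_width: 0.338
```

```bash
python3 -c "
from h import *
go(*B['F'],.23)
c=optics.capture('scene'); cv2.imwrite('pics/s16.png',cv2.resize(c['image'][100:290,170:420,::-1],None,fx=3,fy=3))
go(*B['F'],.23)"
```

```text
tcp [0.5012 0.2446 0.2338] t 23.02 w 0.338 shift cm [ -5.2    0.31 -37.41] F [0.4 0.1 0.3]
tcp [0.5021 0.2452 0.2357] t 23.07 w 0.341 shift cm [ -5.33   0.47 -37.42] F [0.3 0.3 2.2]
```

View pics/s16.png

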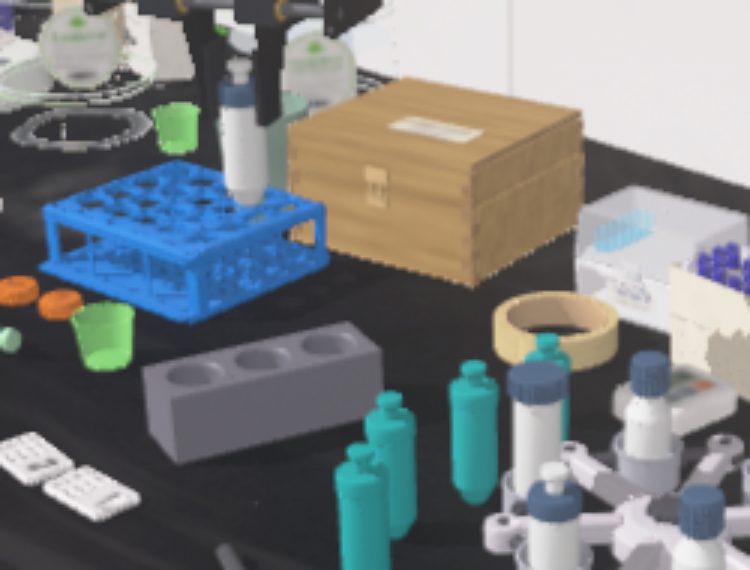

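Emit:
step_arm(moves=[[[0,0,0,-0.3,0,-2.5,10],[0,0,0,-0.8,0,-6,10],[0,0,0,-1.3,0,-9.8,10],[0,0,0,-1.8,0,-13.6,10],[0,0,0,-2.3,0,-17.4,10]]])

```text
time_s: 23.48
tcp_pos: [0.5568, 0.0764, 0.2287]
ee_rot: [[0.894, 0.001, -0.447], [0.447, 0.0, 0.894], [0.001, -1.0, 0.0]]
wrist_force: [0.8, 0.7, -0.6]
gripper_width: 0.341
```

Emit:
step_arm(moves=[[[0,0,0,-0.5,0,-3.7,10],[0,0,0,-1,0,-7.4,10],[0,0,0,-1.5,0,-11.1,10],[0,0,0,-2,0,-14.8,10],[0,0,0,-2.4,0,-18,10]]])

```text
time_s: 23.9
tcp_pos: [0.6158, -0.0962, 0.2284]
ee_rot: [[0.895, 0.0, -0.446], [0.446, -0.0, 0.895], [0.0, -1.0, -0.0]]
wrist_force: [0.1, -0.2, -1.1]
gripper_width: 0.346
```

Emit:
step_arm(moves=[[[0,0,0,-0.2,0,-1.4,10],[0,0,0,-0.3,0,-2,10],[0,0,0,-0.3,2,-2,10],[0,0,0,-0.3,4,-2,10],[0,0,0,-0.3,6,-2,10]]])

```text
time_s: 24.32
tcp_pos: [0.6217, -0.1121, 0.1679]
ee_rot: [[0.895, 0.001, -0.447], [0.447, 0.001, 0.895], [0.001, -1.0, 0.0]]
wrist_force: [-0.7, 0.0, -0.9]
gripper_width: 0.343
```

```bash
python3 -c "
from h import *
go(*B['F'],.0845)
c=optics.capture('scene'); cv2.imwrite('pics/s17.png',cv2.resize(c['image'][180:340,270:510,::-1],None,fx=3,fy=3))
go(*B['F'],.0845)
c=optics.capture('wrist'); cv2.imwrite('pics/w17.png',c['image'][:,:,::-1])
go(*B['F'],.0845)"
```

```text
tcp [ 0.6217 -0.1121  0.1679] t 24.32 w 0.343 shift cm [-0.04  8.34 -0.12] F [-0.7  0.  -0.9]
tcp [ 0.6189 -0.1115  0.1628] t 24.37 w 0.344 shift cm [ 0.24  7.83 -0.33] F [-1.3  0.8 -3.9]
tcp [ 0.6192 -0.1118  0.1645] t 24.42 w 0.343 shift cm [ 0.23  8.   -0.29] F [-0.1  0.4 -1. ]
```

View pics/s17.png

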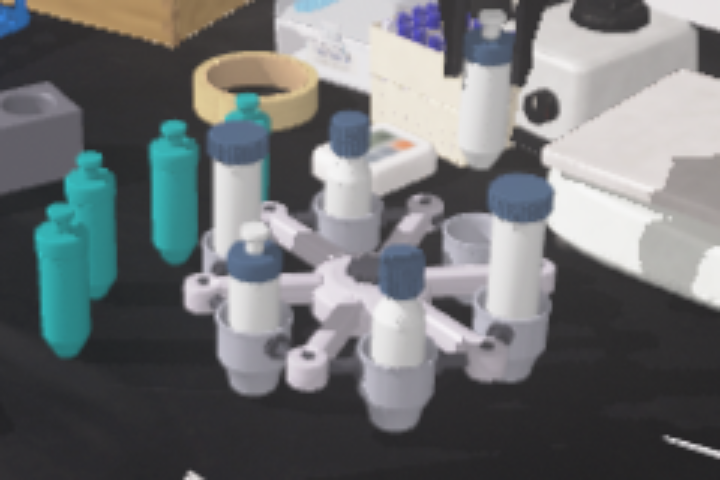

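Emit:
step_arm(moves=[[[0,0,0,0,0.5,-0.1,10],[0,0,0,0,1.5,-0.1,10],[0,0,0,0,2.5,-0.1,10],[0,0,0,0,3.3,-0.1,10],[0,0,0,0,3.3,-0.1,10]]])

```text
time_s: 24.83
tcp_pos: [0.6211, -0.1137, 0.1329]
ee_rot: [[0.895, -0.004, -0.446], [0.446, 0.0, 0.895], [-0.003, -1.0, 0.002]]
wrist_force: [-0.5, -0.1, -1.2]
gripper_width: 0.342
```

```bash
python3 -c "
from h import *
go(*B['F'],.0845)
c=optics.capture('scene'); cv2.imwrite('pics/s18.png',cv2.resize(c['image'][180:340,270:510,::-1],None,fx=3,fy=3))
go(*B['F'],.0845)"
```

```text
tcp [ 0.6211 -0.1137  0.1329] t 24.83 w 0.342 shift cm [ 0.11  4.84 -0.01] F [-0.5 -0.1 -1.2]
tcp [ 0.6217 -0.114   0.1339] t 24.88 w 0.342 shift cm [0.06 4.94 0.04] F [ 0.4 -0.6 -0.7]
```

View pics/s18.png

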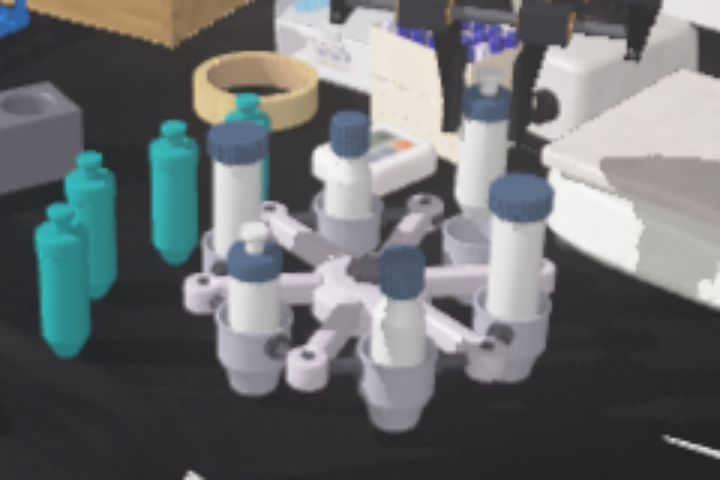

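The tube at (483,170) is over bucket F at (470,235). Lowering in small steps.

Emit:
step_arm(moves=[[[0,0,0,0,0.7,0,10],[0,0,0,0,1.4,0,10],[0,0,0,0,2.1,0,10],[0,0,0,0,2.8,0,10],[0,0,0,0,3.4,0,10]]])

```text
time_s: 25.3
tcp_pos: [0.6221, -0.114, 0.1]
ee_rot: [[0.895, -0.001, -0.446], [0.446, 0.0, 0.895], [-0.001, -1.0, 0.0]]
wrist_force: [-0.3, -0.2, -1.1]
gripper_width: 0.342
```

Emit:
step_arm(moves=[[[0,0,0,0,0.5,0,10],[0,0,0,0,1,0,10],[0,0,0,0,1.4,0,10],[0,0,0,0,1.4,0,10],[0,0,0,0,1.4,0,10]]])

```text
time_s: 25.72
tcp_pos: [0.6224, -0.114, 0.0869]
ee_rot: [[0.895, -0.0, -0.447], [0.447, -0.0, 0.895], [-0.0, -1.0, 0.0]]
wrist_force: [0.7, 0.7, 0.7]
gripper_width: 0.34
```

```bash
python3 -c "
from h import *
go(*B['F'],.0845)"
```

```text
tcp [ 0.6224 -0.114   0.0869] t 25.72 w 0.34 shift cm [-0.    0.24  0.09] F [0.7 0.7 0.7]
```

Emit:
step_arm(moves=[[[0,0,0,0,0.2,0,10],[0,0,0,0,0.2,0,10],[0,0,0,0,0.2,0,30],[0,0,0,0,0.2,0,45],[0,0,0,0,0.2,0,60]]])

```text
time_s: 26.13
tcp_pos: [0.6226, -0.114, 0.0854]
ee_rot: [[0.895, 0.001, -0.447], [0.447, -0.0, 0.895], [0.001, -1.0, -0.0]]
wrist_force: [-0.2, 0.5, -0.1]
gripper_width: 0.416
```

Emit:
step_arm(moves=[[[0,0,0,0,0,0,60],[0,0,0,0,0,0,60],[0,0,0,0,0,0,60],[0,0,0,0,-1.5,0,60],[0,0,0,0,-4,0,60]]])

```text
time_s: 26.55
tcp_pos: [0.6202, -0.1139, 0.1224]
ee_rot: [[0.895, -0.007, -0.446], [0.446, 0.0, 0.895], [-0.006, -1.0, 0.004]]
wrist_force: [0.2, 0.4, 1.5]
gripper_width: 0.596
```

Emit:
step_arm(moves=[[[0,0,0,0,-3,0,60],[0,0,0,0,-6,0,60],[0,0,0,0,-9.5,0,60],[0,0,0,0,-12,0,60],[0,0,0,0,-12,0,60]]])

```text
time_s: 26.97
tcp_pos: [0.6254, -0.1146, 0.2526]
ee_rot: [[0.894, 0.013, -0.447], [0.447, -0.002, 0.894], [0.011, -1.0, -0.007]]
wrist_force: [0.5, -1.0, 0.8]
gripper_width: 0.6
```

Emit:
step_arm(moves=[[[0,0,0,-3,0,0,60],[0,0,0,-7,0,0,60],[0,0,0,-11,0,-1,60],[0,0,0,-15,0,-3,60],[0,0,0,-18,0,-6,60]]])

```text
time_s: 27.38
tcp_pos: [0.4865, -0.2444, 0.2454]
ee_rot: [[0.894, -0.0, -0.448], [0.448, 0.001, 0.894], [0.0, -1.0, 0.001]]
wrist_force: [0.7, -0.2, -1.1]
gripper_width: 0.599
```

Emit:
step_arm(moves=[[[0,0,0,-2,0,-3,60],[0,0,0,-3,0,-6.5,60],[0,0,0,-3,0,-10,60],[0,0,0,-3,0,-12,60],[0,0,0,-3,0,-12,60]]])

```text
time_s: 27.8
tcp_pos: [0.5167, -0.3687, 0.2433]
ee_rot: [[0.896, -0.001, -0.443], [0.443, -0.0, 0.896], [-0.001, -1.0, 0.0]]
wrist_force: [-0.2, -0.9, -0.1]
gripper_width: 0.598
```

```bash
python3 - <<'E'
from h import *
go(*B['F'],.23)
c=optics.capture('scene'); cv2.imwrite('pics/s19.png',cv2.resize(c['image'][180:340,250:490,::-1],None,fx=3,fy=3))
c=optics.capture('top'); cv2.imwrite('pics/t19.png',cv2.resize(c['image'][170:345,290:490,::-1],None,fx=3.4,fy=3.4,interpolation=2))
E
```

```text
tcp [ 0.5167 -0.3687  0.2433] t 27.8 w 0.598 shift cm [20.76  1.31 18.23] F [-0.2 -0.9 -0.1]
```

View pics/s19.png

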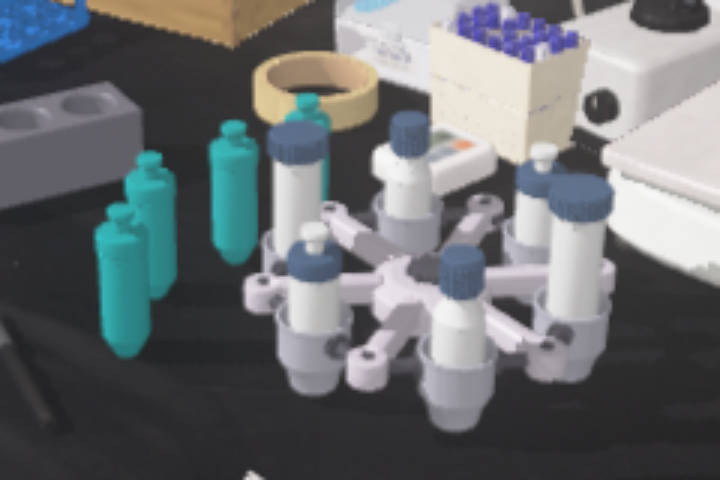

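View pics/t19.png

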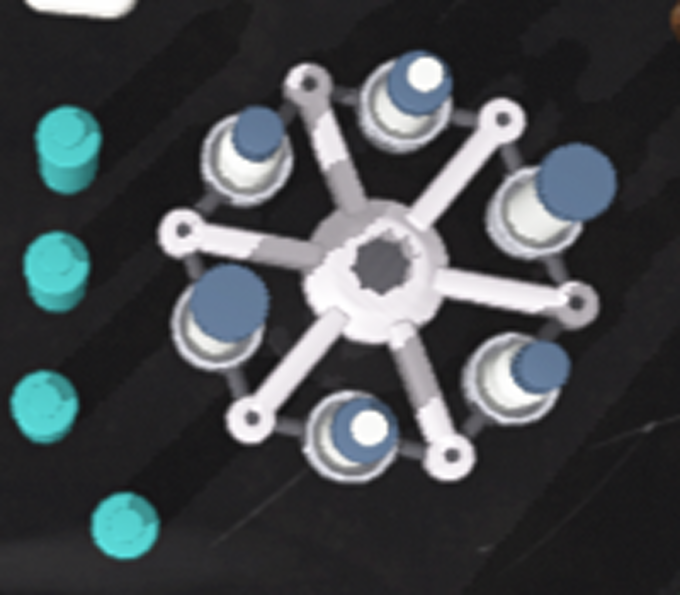

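Both views show like tubes opposite each other. In the top crop, wide caps are at (577,182)/(230,303), narrow caps at (258,133)/(541,366), and knobs at (425,73)/(369,427). Now a numeric check on spacing and seated height from the two views.

```bash
python3 - <<'E'
from h import *
c=optics.capture("top"); s=optics.capture("scene")
def proj(c,P):
    T=np.linalg.inv(c["cam_to_world"]); q=T[:3,:3]@P+T[:3,3]; f=240/np.tan(np.radians(c["fov_y"]/2)); return q[:2]/q[2]*f+[c["cx"],c["cy"]]
d={"C":([(577,182),(230,303)],.127),"N":([(258,133),(541,366)],.113),"S":([(425,73),(369,427)],.109)}
for k,(p,z) in d.items():
    P=ray(c,np.array(p)/3.4+[290,170],z); print(k,np.round(np.linalg.norm(P[0]-P[1])*1e3,1),np.round(np.linalg.norm(P[:,:2]-hub,axis=1)*1e3,1),
     "scene-crop px",[np.round((proj(s,q)-[250,180])*3,0).tolist() for q in P])
go(.5,-.36,.24)
E
```

```text
C 169.5 [83.1 86.4] scene-crop px [[577.0, 183.0], [294.0, 129.0]]
N 168.3 [85.1 83.2] scene-crop px [[405.0, 115.0], [456.0, 249.0]]
S 169.7 [84.8 85. ] scene-crop px [[541.0, 144.0], [311.0, 224.0]]
tcp [ 0.5157 -0.3646  0.2448] t 28.0 w 0.599 shift cm [-1.19  0.48  1.12] F [-0.2 -0.2  0.7]
```

```bash
python3 -c "
from h import *
print(r.finish_job())"
```

```text
the job is handed in; nothing more can be done
None
```

The rotor is rearranged and the job is handed in at about 28 s of the 107 s allowed. Each tube now stands opposite its twin. Handing in gave no verdict, so this rests on my own checks.

**Moves:** I used four:
- The stoppered tube at 111° went to the middle hole of the block.
- The conical tube went from -129° to 111°.
- The necked tube went from -9° to -129°.
- The parked stoppered tube went to -9°.

**Last checks, from the top and scene pictures:**

| Pair | Distance between twins (157–183 mm allowed) | Distance from hub axis (74–96 mm allowed) |
|---|---|---|
| Conical | 169.5 mm | 83.1 and 86.4 mm |
| Necked | 168.3 mm | 85.1 and 83.2 mm |
| Stoppered | 169.7 mm | 84.8 and 85.0 mm |

- **Seating:** these distances were measured at the caps, taking the tubes as seated. The scene view agreed to within about 2 camera pixels, and the moved tubes showed the same offset as the ones I left alone, so all six look fully down and upright. I did not measure the feet directly.
- **Clearance:** the gripper was open and empty, well away from the rotor. The four turquoise look-alikes were not touched, and the wrist force stayed within about 5 N.
- **Disagreement:** the top and wrist cameras differed by about 2 mm on the hub position, which is within the calibration. I used the average.

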